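# Pack the dumpling tools into their foam tray and bin the odd ones

## Task

Put away the dumpling tools lying about: press each tool that has a pocket of its own shape in the dark foam tray down into that pocket until it is fully home and flat, and put every tool that has no pocket (one may be lying on the tray, in the way) into the steel pan. There is not always the same number of tools, so a pocket may stay empty; leave the white ramekin and the shaker where they are.

Things in the scene. Friction and masses are not known exactly. Their poses are not given: they have to be found in the camera images.
- scraper_mid (a point): Kit tool, T-shaped: dough scraper. Wooden grip bar 60 long (x), 22 wide (y), 34 high; white blade plate 8 thick, level with the underside. About 80 g. Point: centre of the grip, 17 mm above the underside; x along the grip, z up. Blade: x from 30 to 54, y from -45 to 45 mm.
- gauge_mid (a point): Kit tool, L-shaped: wrapper gauge. Wooden grip bar 60 long (x), 22 wide (y), 34 high; white blade plate 8 thick, level with the underside. About 80 g. Point: centre of the grip, 17 mm above the underside; x along the grip, z up. Blade: x from 30 to 50, y from -11 to 57 mm (it juts out to +y only).
- knife_mid (a point): Kit tool, flag-shaped: dough knife. Wooden grip bar 60 long (x), 22 wide (y), 34 high; white blade plate 8 thick, level with the underside. About 80 g. Point: centre of the grip, 17 mm above the underside; x along the grip, z up. Blade: x from 30 to 84, y from -11 to 31 mm (wider to +y).
- paddle_mid (a point): Kit tool, short paddle. Wooden grip bar 60 long (x), 22 wide (y), 34 high; white blade plate 8 thick, level with the underside. About 80 g. Point: centre of the grip, 17 mm above the underside; x along the grip, z up. Blade: x from 30 to 72, y from -20 to 20 mm.
- double_mid (a point): Odd tool with no pocket, double-ended (H-shaped). Wooden grip bar 60 long (x), 22 wide (y), 34 high; white blade plate 8 thick, level with the underside. About 80 g. Point: centre of the grip, 17 mm above the underside; x along the grip, z up. Two blades: x from 30 to 46 and from -46 to -30, y from -26 to 26 mm.
- cross_mid (a point): Odd tool with no pocket, cross-shaped. Wooden grip bar 60 long (x), 22 wide (y), 34 high; white blade plate 8 thick, level with the underside. About 80 g. Point: centre of the grip, 17 mm above the underside; x along the grip, z up. Blade: x from -13 to 13, y from -45 to 45 mm, crossing under the grip.
- wide_mid (a point): Odd tool with no pocket, a broad square-ended blade. Wooden grip bar 60 long (x), 22 wide (y), 34 high; white blade plate 8 thick, level with the underside. About 80 g. Point: centre of the grip, 17 mm above the underside; x along the grip, z up. Blade: x from 30 to 66, y from -38 to 38 mm (shorter than the paddle's, far wider; deeper than the scraper's).
- float_mid (a point): Odd tool with no pocket, an oblong float. Wooden grip bar 60 long (x), 22 wide (y), 34 high; white blade plate 8 thick, level with the underside. About 80 g. Point: centre of the grip, 17 mm above the underside; x along the grip, z up. Blade: x from -55 to 55, y from -25 to 25 mm, under the whole grip. If present, it starts on top of the foam tray, across pockets.
- tray: Dark foam tray, fixed, 146 (x) by 306 (y) by 22 mm high, with four die-cut pockets side by side, 14 mm deep (floor 8 mm above the table). Each has the outline of one tool's grip and blade, 2 mm larger all round: it fits one way only. When home, a grip stands 20 mm proud and the blade is below the foam's top. Origin: centre of the underside; x away from the robot.
- pan: Plain steel pan for rejects, 200 (x) by 180 (y) by 50 mm high, 4 mm walls, open at the top, fixed. Origin: centre of the underside.
- ramekin: Bystander: white ramekin, 72 mm across, 45 mm high, near the tools. Origin: centre of the underside.
- shaker: Bystander: clear shaker with a steel cap, 44 mm across, 85 mm high. Origin: centre of the underside.
- scraper_pocket (a point): Where scraper_mid is, with its axes, when the scraper is fully home: 25 mm above the table, 3 mm above the foam's top. At the middle of the grip's two long sides a springy foam lip (26 mm long, 1 to 11 mm below the foam's top) bulges 1 mm into the grip's outline: the tool rests on the lips until pushed down with about 4 N (10 N is ample).
- gauge_pocket (a point): Where gauge_mid is, with its axes, when the gauge is fully home: 25 mm above the table, 3 mm above the foam's top. At the middle of the grip's two long sides a springy foam lip (26 mm long, 1 to 11 mm below the foam's top) bulges 1 mm into the grip's outline: the tool rests on the lips until pushed down with about 4 N (10 N is ample).
- knife_pocket (a point): Where knife_mid is, with its axes, when the knife is fully home: 25 mm above the table, 3 mm above the foam's top. At the middle of the grip's two long sides a springy foam lip (26 mm long, 1 to 11 mm below the foam's top) bulges 1 mm into the grip's outline: the tool rests on the lips until pushed down with about 4 N (10 N is ample).
- paddle_pocket (a point): Where paddle_mid is, with its axes, when the paddle is fully home: 25 mm above the table, 3 mm above the foam's top. At the middle of the grip's two long sides a springy foam lip (26 mm long, 1 to 11 mm below the foam's top) bulges 1 mm into the grip's outline: the tool rests on the lips until pushed down with about 4 N (10 N is ample).
Things that resemble listed ones, but are neither listed nor needed, are in the scene too. What is shaped like the part that bears double_mid but blue or yellow is not meant. What is shaped like the part that bears scraper_mid but purple is not meant.

How it is judged:
By the outcome, as a careful person would: the job done as asked, in the order asked, and still so for the second after the job is handed in, with the robot touching nothing.
Of scraper, gauge, knife, paddle only 3 to 4 are there at a start; the rules pass over those that are not, and their reading is None.
Of double, cross, float, wide only 3 to 4 are there at a start; the rules pass over those that are not, and their reading is None.
At some moment in a run one of scraper, gauge, knife, paddle, double, cross, wide may be knocked a few centimetres aside while the robot is not near it.
Once in a run the grip may slacken for a moment while it holds something.
It also fails if it takes over 210 s, if anything falls off the work surface, if the arm or the gripper's body presses on something with over 40 N, if the wrist force passes 120 N, or if a joint passes its speed limit or range.

## Robot

A 6-joint arm with a two-finger parallel gripper is mounted at the origin on the work surface. World frame = base frame: x ahead of the robot, y to its left, z up, the work surface at z = 0. Lengths are in m, angles in rad, forces in N, time in s.
With the tool pointing down it reaches from about 0.25 to 0.775 m from the base axis. Payload 8.9 kg.
Tool frame: the origin (TCP) lies on the centre line of the jaws, within the pads' length; the fingertips stand manip.tcp_to_tips ahead of it and the grasp point (between the pads) is the TCP (manip.tcp_to_tips is the distance from the TCP to the fingertips, in m); z points along the fingers, y is the direction in which the jaws open and shut (so a half turn about z gives the same grasp; the last joint's range is limited). The gripper opens to 85 mm and grips with 20 to 120 N. Pads are 22 mm wide; open, the fingers measure 114 mm over their backs; the gripper's body (76 mm by 85 mm) begins 54 mm behind the grasp point. The pads swing forward as they close: fully open they stand 13 mm farther back than shut.
Start: joints at [-1.385, 0.291, -0.153, 1.127, 0, 1.431], TCP at [0.168, -0.498, 0.25] pointing down, gripper open.
Joint ranges: [-2.52, 2.52], [-0.91, 1.74], [-1.3, 1.37], [-1.96, 2.02], [-1.52, 1.47], [-3.14, 3.14]. Speed limits (rad/s): [2.22, 2.22, 2.79, 3.14, 3.14, 3.14].

## Interface

Orientations are given as a unit quaternion [x, y, z, w].
In Python, from bench import telemetry, optics, close_job, manip gives the robot as it stands.
- The arm moves only by the tool arm_command, never from a script. Its argument "commands" is a list of rows, each a list of 2 entries, a list of its own where there are three numbers: the shift along the tool's x, y, z in mm, then the turn, a rotation vector about the tool's x, y, z in degrees. A call has 1 to 12 rows; each row shifts and turns the commanded pose from where the row before left it, along the tool's axes as they then stand; what a row does not reach is not made up. A row lasts 1/12 s, in which the tool goes at most 41.7 mm and 7.16 degrees, less where a joint would pass 70% of its speed; a pose out of reach is approached as far as the arm can. A call with a gripper value outside its range is refused whole. "hand" is the opening, from 0 (shut) to 1 (fully open), set as the call begins (left out, the last holds). The fingers move at their own pace and stop on an object; "newtons" is the grip in N (left out, the last holds). Time passes only in rows, so rows that do not move let the fingers close. It gives the time, the measured TCP pose, the force and the opening at its end, in the units of the state.
- telemetry.get_obs(): the state, without advancing time (a new reading comes with each control period).
- optics.get_image(name): name is "side" or "top" or "wrist"; returns a dict with "pixels" (480x640x3 uint8, red, green, blue), "depth" (480x640 float32, m along the optical axis (not along the pixel's ray), 0 where there is no reading), "fx", "fy", "cx", "cy" (pixels), "D" ([k1, k2, p1, p2, k3] as OpenCV has them; the pictures are not rectified), "xyz" and "attitude" of the camera in the world. Camera axes: x right, y up, looking along -z (the intrinsics and any distortion apply to the point x, -y, -z); pixel columns grow to the right and rows downward; lengths in m; the calibration is good to about 2 mm. A picture is of the moment at which its call begins.
- close_job(): hands the job in, once; it reports no verdict.
The state is a dict: "t": time; "joint_positions": joint angles; "qvel": joint speeds; "joint_torque": joint torques, N m; "position": TCP position; "eef_rot": TCP orientation; "ft_force": force on the tool from outside, world axes, zero at the start; "wrist_torque": the same for the moment, N m; "grip_width": opening from 0.0 (shut) to 1.0 (fully open).
Only numpy, scipy, OpenCV 4.12 (cv2) and the standard library are available. Lean on these libraries where they do the work, as an engineer would, in place of code of your own. Each camera call takes 0.05 s, during which the arm holds its last target.

## Working session

There is one attempt and no reset: what is moved stays moved. The work goes in short steps, Python scripts to look and compute and a tool call to move; the robot and the scene stay as the last step left them, time stands still between calls to the robot, and variables do not carry over. Pictures are saved under pics/ and viewed, and the job is handed in when it is done.

Besides the shell and the picture viewer there is one more tool, called after ">>>" by a JSON object that holds its "fn" and its "kwargs". arm_command: Moves the arm, as the interface text tells. Its arguments: {"type":"object","properties":{"commands":{"type":"array","items":{"type":"array"}},"hand":{"type":"number"},"newtons":{"type":"number"}},"required":["commands"]}

```bash
ls -la; mkdir -p pics
python3 - <<'E'
from bench import telemetry, optics, manip
import cv2
print(telemetry.get_obs()); print(manip.tcp_to_tips, dir(manip))
for n in ("side","top","wrist"):
    im=optics.get_image(n); cv2.imwrite(f"pics/{n}0.png",im["pixels"][:,:,::-1])
    print(n,{k:v for k,v in im.items() if k not in("pixels","depth")})
E
```

```text
total 12
drwxr-xr-x  3 agent agent 4096 Dec  7 08:20 .
drwxr-xr-x 23 root  root  4096 Dec  7 08:20 ..
drwxr-xr-x  2 agent agent 4096 Dec  7 08:20 pics
{'t': 0.0, 'joint_positions': array([-1.38531673e+00,  2.91263521e-01, -1.54114404e-01,  1.12669375e+00,
       -4.58567511e-05,  1.43152229e+00]), 'qvel': array([-7.14424237e-04,  1.04297154e-03,  9.18480879e-04,  1.34142821e-04,
       -9.67640881e-04, -5.27154338e-05]), 'joint_torque': array([ 1.71924752e-03, -5.37139535e+01,  3.31378376e+01,  1.57006283e-02,
        9.05903789e-06,  4.39934126e-06]), 'position': array([ 0.16744198, -0.49715334,  0.24974544]), 'eef_rot': array([ 9.86845622e-01,  1.61664194e-01, -3.76530168e-05, -6.36975505e-04]), 'ft_force': array([-0.03789604, -1.15580858, -0.07196442]), 'wrist_torque': array([-0.0129329 , -0.00041212, -0.01456954]), 'grip_width': 0.9956175277076347}
0.019 ['PlanningError', '__class__', '__delattr__', '__dict__', '__dir__', '__doc__', '__eq__', '__format__', '__ge__', '__getattribute__', '__getstate__', '__gt__', '__hash__', '__init__', '__init_subclass__', '__le__', '__lt__', '__m
[... 398 characters left out ...]
14 ]), 'attitude': array([-0.17705137,  0.41102263,  0.82660775, -0.34122258])}
top {'fx': 528.2586427301908, 'fy': 528.2586427301908, 'cx': 317.5698484876745, 'cy': 232.835319454745, 'D': array([-0.1488128,  0.       ,  0.       ,  0.       ,  0.       ]), 'xyz': array([0.26669558, 0.03992838, 1.33425099]), 'attitude': array([ 0.05944138, -0.06088958, -0.69610713,  0.7128773 ])}
wrist {'fx': 364.19799466396114, 'fy': 364.19799466396114, 'cx': 316.45239087627397, 'cy': 233.08600275761464, 'D': array([-0.00983895,  0.        ,  0.        ,  0.        ,  0.        ]), 'xyz': array([ 0.2291843 , -0.47639192,  0.37310311]), 'attitude': array([-0.10522389,  0.07717847, -0.57832924,  0.80529914])}
```

View pics/top0.png

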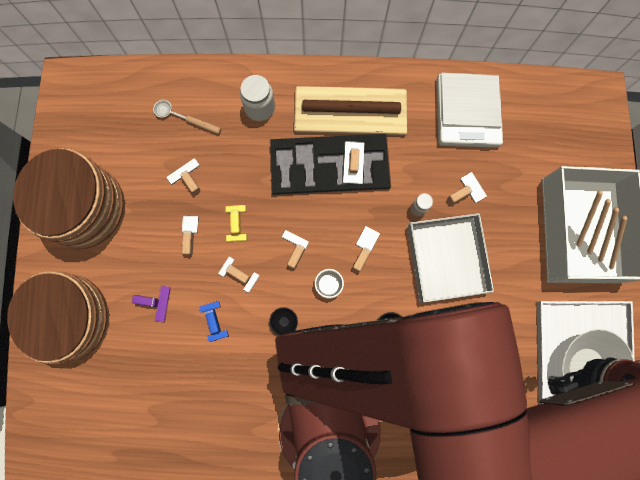

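View pics/side0.png

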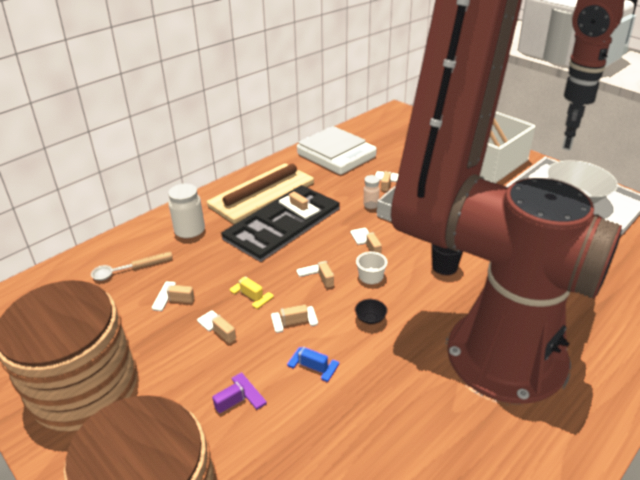

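View pics/wrist0.png

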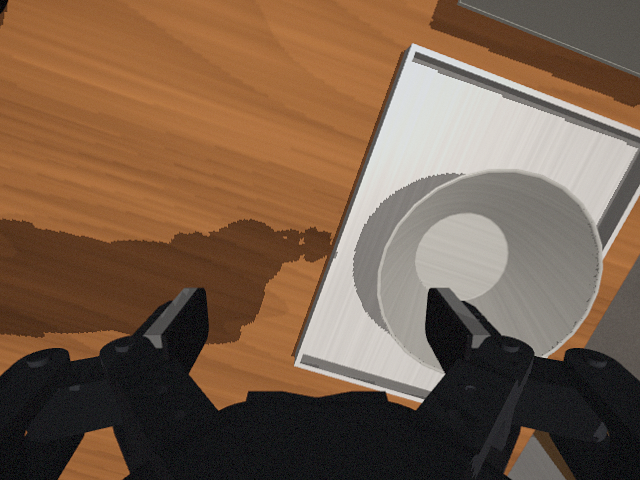

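Top view: the foam tray is at (330,164) with the float lying across it at (354,161). The pan is at (450,258). Candidate tools are at (185,175), (190,235), (238,273), (296,248), (366,248) and (466,190). Yellow, blue and purple decoys are on the left. Next I'll zoom in and measure.

```bash
cat > h.py <<'E'
import numpy as np, cv2
from scipy.spatial.transform import Rotation as R
from bench import telemetry, optics
def K(im): return np.array([[im["fx"],0,im["cx"]],[0,im["fy"],im["cy"]],[0,0,1.]])
def cast(im,px,z):
    px=np.asarray(px,float).reshape(-1,1,2)
    u=cv2.undistortPoints(px,K(im),im["D"]).reshape(-1,2)
    d=np.c_[u[:,0],-u[:,1],-np.ones(len(u))]
    d=R.from_quat(im["attitude"]).apply(d)
    o=im["xyz"]; s=(z-o[2])/d[:,2]
    return o+s[:,None]*d
def proj(im,P):
    P=np.atleast_2d(P); c=R.from_quat(im["attitude"]).inv().apply(P-im["xyz"])
    c=c*[1,-1,-1]
    return cv2.projectPoints(c.reshape(-1,1,3),np.zeros(3),np.zeros(3),K(im),im["D"])[0].reshape(-1,2)
def cloud(im):
    """world point for every pixel from depth"""
    H,W=im["depth"].shape
    g=np.stack(np.meshgrid(np.arange(W),np.arange(H)),-1).astype(float).reshape(-1,1,2)
    u=cv2.undistortPoints(g,K(im),im["D"]).reshape(-1,2)
    d=im["depth"].reshape(-1,1)
    c=np.c_[u[:,0],-u[:,1],-np.ones(len(u))]*d
    return (R.from_quat(im["attitude"]).apply(c)+im["xyz"]).reshape(H,W,3)
def woodmask(im):
    hsv=cv2.cvtColor(im["pixels"],cv2.COLOR_RGB2HSV); return hsv
E
python3 - <<'E'
from h import *
im=optics.get_image("top"); np.savez("top0.npz",**im)
p=im["pixels"][:,:,::-1]
c=cv2.resize(p[130:320,120:280],None,fx=4,fy=3.1,interpolation=cv2.INTER_CUBIC)
a=cv2.resize(p[120:270,150:350],None,fx=4,fy=4,interpolation=cv2.INTER_CUBIC); cv2.imwrite("pics/a.png",a)
b=cv2.resize(p[120:310,250:500],None,fx=3,fy=3,interpolation=cv2.INTER_CUBIC); cv2.imwrite("pics/b.png",b)
C=cloud(im)
for q in [(354,160),(347,175),(185,183),(189,238),(238,273),(296,257),(361,260),(461,194),(450,258),(300,185),(275,148)]:
    print(q,C[q[1],q[0]].round(4), p[q[1],q[0]])
E
```

```text
(354, 160) [ 0.676  -0.0478  0.0542] [138 191 235]
(347, 175) [ 0.6425 -0.0318  0.0321] [251 252 251]
(185, 183) [ 0.6215  0.3925 -0.0025] [ 74 103 139]
(189, 238) [0.4687 0.3614 0.0389] [125 173 222]
(238, 273) [0.385  0.2346 0.0323] [137 189 235]
(296, 257) [0.4283 0.0919 0.0346] [137 190 234]
(361, 260) [ 0.4247 -0.0694  0.0337] [139 194 237]
(461, 194) [ 0.5996 -0.3246  0.0366] [136 188 234]
(450, 258) [ 0.4385 -0.3011  0.003 ] [233 243 245]
(300, 185) [0.6169 0.088  0.0177] [38 44 44]
(275, 148) [0.7148 0.1562 0.0194] [39 43 43]
```

View pics/a.png

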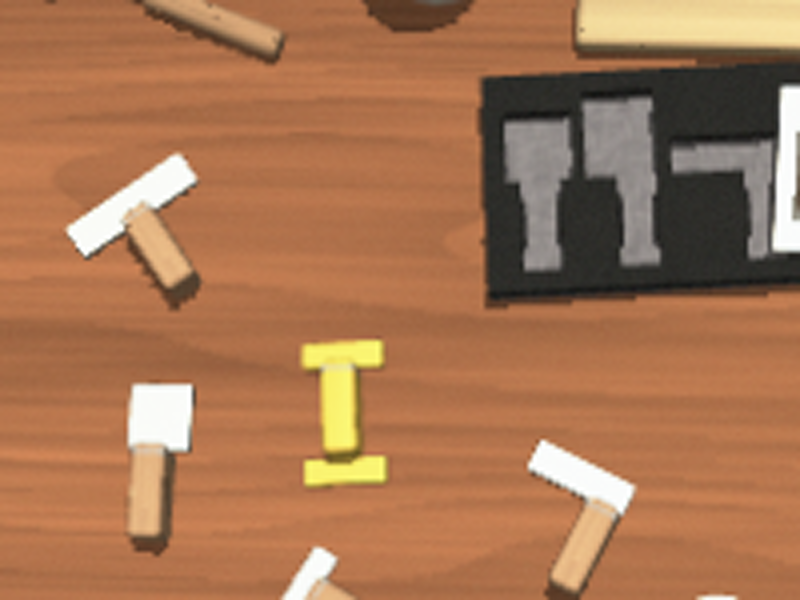

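View pics/b.png

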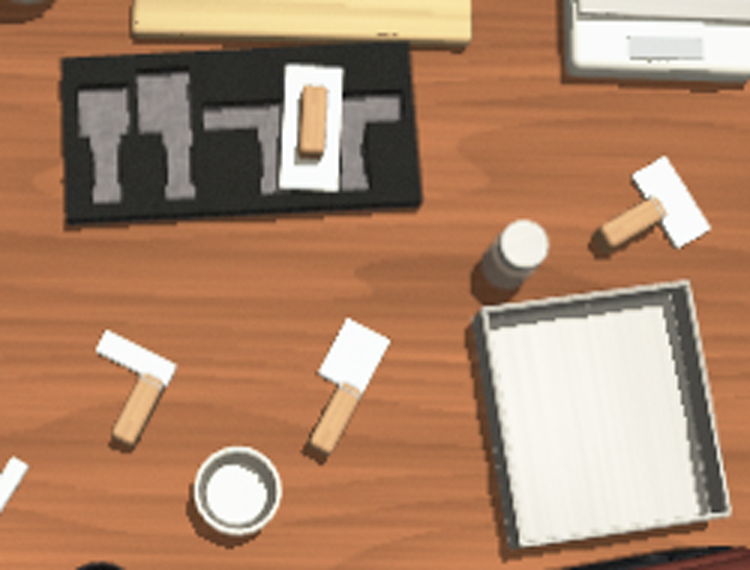

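```bash
cat >> h.py <<'E'
def grips(im,zt,amin,amax,zb=None):
    """grip tops: light-wood blobs; rect centre/heading cast onto zt; direction toward adjacent white blade"""
    p=im["pixels"]; hsv=cv2.cvtColor(p,cv2.COLOR_RGB2HSV)
    wood=((hsv[...,0]>8)&(hsv[...,0]<22)&(hsv[...,1]>70)&(hsv[...,1]<135)&(hsv[...,2]>195)).astype(np.uint8)
    white=((hsv[...,1]<25)&(hsv[...,2]>225)).astype(np.uint8)
    n,l,s,c=cv2.connectedComponentsWithStats(cv2.morphologyEx(wood,cv2.MORPH_OPEN,np.ones((2,2),np.uint8)))
    out=[]
    for i in range(1,n):
        if not amin<s[i,4]<amax: continue
        pts=np.argwhere(l==i)[:,::-1]
        W=cast(im,pts,zt)[:,:2]
        (cx,cy),(w,h),a=cv2.minAreaRect((W*1000).astype(np.float32))
        m=W.mean(0); ev,V=np.linalg.eigh(np.cov((W-m).T)); ax=V[:,1]
        out.append(dict(px=c[i],rect=(np.array([cx,cy])/1000),size=sorted([w,h]),mean=m,ax=ax,area=s[i,4]))
    return out,wood,white
def blade(im,white,g,z=0.008):
    """white component nearest grip -> world pts"""
    n,l,s,c=cv2.connectedComponentsWithStats(white)
    best=None
    for i in range(1,n):
        if s[i,4]<40: continue
        pts=np.argwhere(l==i)[:,::-1]
        d=np.linalg.norm(pts-g["px"],axis=1).min()
        if best is None or d<best[0]: best=(d,pts)
    W=cast(im,best[1],z)[:,:2]
    r=cv2.minAreaRect((W*1000).astype(np.float32))
    return W,r
E
python3 - <<'E'
from h import *
im=dict(np.load("top0.npz"))
im={k:(v if v.ndim else float(v)) for k,v in im.items()}
gs,wood,white=grips(im,0.034,60,400)
for g in gs:
    W,r=blade(im,white,g)
    b=np.array(r[0])/1000; ax=g["ax"]*np.sign(g["ax"]@(b-g["rect"]))
    print("px",g["px"].round(),"rect",g["rect"].round(4),"mean",g["mean"].round(4),np.round(g["size"],0),"hd",np.degrees(np.arctan2(ax[1],ax[0])).round(1),"blade",b.round(3),np.round(r[1],0),np.round(r[2],0), "lat",np.round(1000*((b-g["rect"])@[-ax[1],ax[0]]),1),"area",g["area"])
# tray and pan
hsv=cv2.cvtColor(im["pixels"],cv2.COLOR_RGB2HSV)
C=cloud(im)
m=((hsv[...,2]<140)&(hsv[...,1]<70)).astype(np.uint8); m[:, :265]=0; m[:,395:]=0; m[:130]=0; m[200:]=0
m=cv2.morphologyEx(m,cv2.MORPH_CLOSE,np.ones((5,5),np.uint8))
c=max(cv2.findContours(m,0,2)[0],key=cv2.contourArea)
W=cast(im,c.reshape(-1,2),0.022)[:,:2]; print("tray",cv2.minAreaRect((W*1000).astype(np.float32)))
for q in [(409,224),(481,214),(493,291),(420,304)]: print(cast(im,q,0.05).round(3))
E
```

```text
px [203. 124.] rect [0.7735 0.348 ] mean [0.7729 0.3468] [11. 92.] hd 68.0 blade [0.652 0.4  ] [22. 87.] 36.0 lat 132.3 area 123
px [339. 123.] rect [ 0.7842 -0.0263] mean [ 0.7828 -0.0086] [ 14. 259.] hd -90.5 blade [ 0.686 -0.05 ] [ 50. 109.] 88.0 lat -98.2 area 345
px [355. 160.] rect [ 0.6827 -0.0531] mean [ 0.6832 -0.0525] [18. 54.] hd -1.7 blade [ 0.686 -0.05 ] [ 50. 109.] 88.0 lat 3.4 area 157
px [190. 182.] rect [0.6145 0.3698] mean [0.6136 0.3695] [18. 50.] hd 35.9 blade [0.652 0.4  ] [22. 87.] 36.0 lat 2.3 area 131
px [461. 194.] rect [ 0.5999 -0.3259] mean [ 0.5996 -0.3256] [19. 51.] hd -59.6 blade [ 0.628 -0.367] [75. 35.] 31.0 lat 3.3 area 133
px [187. 244.] rect [0.4554 0.3675] mean [0.4549 0.3672] [20. 49.] hd 0.3 blade [0.511 0.37 ] [39. 39.] 1.0 lat 2.3 area 151
px [296. 257.] rect [0.4279 0.0922] mean [0.4276 0.0922] [18. 50.] hd -25.3 blade [0.478 0.097] [65. 17.] 65.0 lat 26.2 area 154
px [362. 260.] rect [ 0.4239 -0.0723] mean [ 0.4238 -0.0722] [19. 51.] hd -27.9 blade [ 0.484 -0.088] [41. 52.] 63.0 lat 14.2 area 154
px [239. 274.] rect [0.3823 0.2344] mean [0.3813 0.2329] [19. 56.] hd -119.4 blade [0.366 0.205] [15. 50.] 60.0 lat -0.2 area 158
px [ 78. 287.] rect [0.3372 0.6438] mean [0.3376 0.6436] [12. 87.] hd -132.4 blade [0.511 0.37 ] [39. 39.] 1.0 lat 313.1 area 65
tray ((676.039306640625, 13.59600830078125), (150.09658813476562, 302.3670349121094), 4.526427268981934)
[[ 0.515 -0.187  0.05 ]]
[[ 0.546 -0.371  0.05 ]]
[[ 0.352 -0.397  0.05 ]]
[[ 0.318 -0.213  0.05 ]]
```

All seven tools are identified. The scraper, gauge, knife and paddle are all here, and the rejects are the double, wide and float (no cross). The sizes agree with the spec to about 3 mm. The float goes first.

```bash
cat >> h.py <<'E'
def pose():
    o=telemetry.get_obs(); return o["position"],R.from_quat(o["eef_rot"]),o
def down(hd):
    h=np.radians(hd); x=[np.cos(h),np.sin(h),0]; z=[0,0,-1]; y=np.cross(z,x)
    return R.from_matrix(np.array([x,y,z]).T)
def plan(xyz,hd,mm=32,deg=6.5,start=None,way=0):
    """rows (straight line, steady turn about tool z) from here to xyz/heading"""
    if start is None:
        p,r,_=pose()
        h0=np.degrees(np.arctan2(r.as_matrix()[1,0],r.as_matrix()[0,0]))
    else: p,h0=np.array(start[0]),start[1]; r=down(h0)
    dh=(hd-h0+180)%360-180+way*360
    L=np.linalg.norm(np.array(xyz)-p)*1000
    n=max(1,int(np.ceil(max(L/mm,abs(dh)/deg))))
    T=down(h0+dh)
    cp,cr=p.copy(),r; rows=[]
    for k in range(1,n+1):
        tp=p+(np.array(xyz)-p)*k/n
        s=np.round(cr.inv().apply(tp-cp)*1000,1 if n<3 else 0) if k<n else np.round(cr.inv().apply(tp-cp)*1000,1)
        if k<n: w=np.array([0,0,np.round(-dh/n,1)])
        else: w=np.round((cr.inv()*T).as_rotvec(degrees=True),1)
        cp=cp+cr.apply(s/1000); cr=cr*R.from_rotvec(w,degrees=True)
        rows.append([[float(a) for a in s],[float(a) for a in w]])
    for i in range(0,n,12): print(str(rows[i:i+12]).replace(" ",""))
    print("dh",round(dh,1),"L",round(L))
    return rows
E
python3 - <<'E'
from h import *
plan([0.66,-0.05,0.25],181)
E
```

```text
[[[24.0,-11.0,0.0],[0.0,0.0,-6.5]],[[26.0,-7.0,0.0],[0.0,0.0,-6.5]],[[26.0,-5.0,0.0],[0.0,0.0,-6.5]],[[27.0,-2.0,0.0],[0.0,0.0,-6.5]],[[26.0,1.0,0.0],[0.0,0.0,-6.5]],[[27.0,4.0,0.0],[0.0,0.0,-6.5]],[[25.0,7.0,0.0],[0.0,0.0,-6.5]],[[25.0,10.0,0.0],[0.0,0.0,-6.5]],[[23.0,12.0,0.0],[0.0,0.0,-6.5]],[[22.0,16.0,0.0],[0.0,0.0,-6.5]],[[20.0,17.0,0.0],[0.0,0.0,-6.5]],[[18.0,20.0,0.0],[0.0,0.0,-6.5]]]
[[[15.0,22.0,0.0],[0.0,0.0,-6.5]],[[13.0,23.0,0.0],[0.0,0.0,-6.5]],[[11.0,25.0,0.0],[0.0,0.0,-6.5]],[[7.0,25.0,0.0],[0.0,0.0,-6.5]],[[5.0,26.0,0.0],[0.0,0.0,-6.5]],[[1.0,27.0,0.0],[0.0,0.0,-6.5]],[[-2.0,26.0,0.0],[0.0,0.0,-6.5]],[[-4.0,27.0,0.0],[0.0,0.0,-6.5]],[[-8.0,25.0,0.0],[0.0,0.0,-6.5]],[[-10.0,25.0,0.0],[0.0,0.0,-6.5]],[[-13.0,23.0,0.0],[0.0,0.0,-6.5]],[[-16.0,22.0,0.0],[0.0,0.0,-6.5]]]
[[[-17.5,19.3,0.2],[0.0,-0.0,-6.4]]]
dh 162.4 L 665
```

>>> {"fn": "arm_command", "kwargs": {"commands": [[[24, -11, 0], [0, 0, -6.5]], [[26, -7, 0], [0, 0, -6.5]], [[26, -5, 0], [0, 0, -6.5]], [[27, -2, 0], [0, 0, -6.5]], [[26, 1, 0], [0, 0, -6.5]], [[27, 4, 0], [0, 0, -6.5]], [[25, 7, 0], [0, 0, -6.5]], [[25, 10, 0], [0, 0, -6.5]], [[23, 12, 0], [0, 0, -6.5]], [[22, 16, 0], [0, 0, -6.5]], [[20, 17, 0], [0, 0, -6.5]], [[18, 20, 0], [0, 0, -6.5]]], "hand": 0.6, "newtons": 50}}

```text
t: 1.2
position: [0.4047, -0.2817, 0.2502]
eef_rot: [0.663, 0.749, -0.0, -0.0]
ft_force: [-0.1, -1.3, 0.5]
grip_width: 0.599
```

>>> {"fn": "arm_command", "kwargs": {"commands": [[[15, 22, 0], [0, 0, -6.5]], [[13, 23, 0], [0, 0, -6.5]], [[11, 25, 0], [0, 0, -6.5]], [[7, 25, 0], [0, 0, -6.5]], [[5, 26, 0], [0, 0, -6.5]], [[1, 27, 0], [0, 0, -6.5]], [[-2, 26, 0], [0, 0, -6.5]], [[-4, 27, 0], [0, 0, -6.5]], [[-8, 25, 0], [0, 0, -6.5]], [[-10, 25, 0], [0, 0, -6.5]], [[-13, 23, 0], [0, 0, -6.5]], [[-16, 22, 0], [0, 0, -6.5]]]}}

```text
t: 2.2
position: [0.6415, -0.0668, 0.2501]
eef_rot: [0.044, 0.999, -0.0, -0.0]
ft_force: [0.1, -0.1, 0.2]
grip_width: 0.597
```

>>> {"fn": "arm_command", "kwargs": {"commands": [[[-17.5, 19.3, 0.2], [0, 0, -6.4]], [[0, 0, 0], [0, 0, 0]]]}}

```text
t: 2.37
position: [0.6624, -0.047, 0.249]
eef_rot: [-0.014, 1.0, 0.001, 0.0]
ft_force: [-0.1, 0.3, -0.7]
grip_width: 0.599
```

Run:
```python
from h import *
p,r,o=pose(); print(o["t"],p.round(4),r.as_matrix().round(3).tolist(),o["joint_positions"].round(2),o["ft_force"].round(2),o["grip_width"])
im=optics.get_image("wrist"); np.savez("w1.npz",**im); cv2.imwrite("pics/w1.png",im["pixels"][:,:,::-1])
print((R.from_quat(o["eef_rot"]).inv().apply(im["xyz"]-p)*1000).round(1))
```

```text
2.3667 [ 0.6624 -0.047   0.249 ] [[-1.0, -0.027, 0.0], [-0.027, 1.0, 0.001], [-0.0, 0.001, -1.0]] [-0.18  0.57  0.27  1.28  0.   -0.21] [-0.06  0.27 -0.71] 0.5987533034911421
[  66.1   -0.  -123.3]
```

View pics/w1.png

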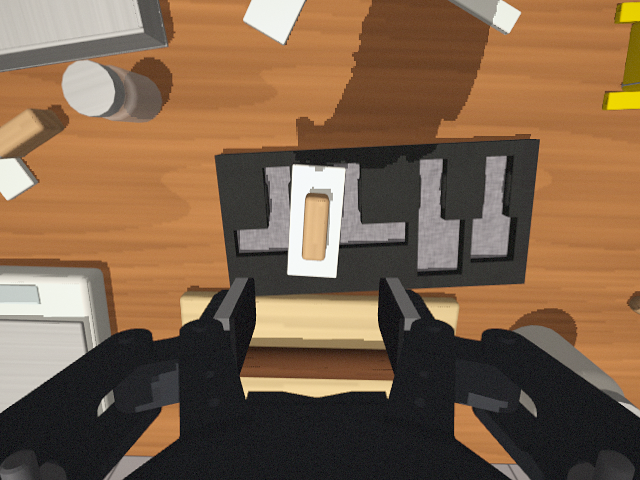

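The wrist view shows the float at (316,225) on the tray, with all four pockets visible around it. I'll measure its grip.

```bash
cat >> h.py <<'E'
def load(f):
    d=np.load(f); return {k:(d[k] if d[k].ndim else float(d[k])) for k in d.files}
def wgrip(im,zt,near=None,rad=0.06,bz=None):
    """wrist view: grip whose top is at zt; returns list of (centre, headings, size)"""
    hsv=cv2.cvtColor(im["pixels"],cv2.COLOR_RGB2HSV)
    wood=((hsv[...,0]>8)&(hsv[...,0]<22)&(hsv[...,1]>60)&(hsv[...,1]<140)&(hsv[...,2]>150)).astype(np.uint8)
    wood=cv2.morphologyEx(wood,cv2.MORPH_OPEN,np.ones((5,5),np.uint8))
    C=cloud(im)
    top=(wood>0)&(np.abs(C[...,2]-zt)<0.007)
    top=cv2.morphologyEx(top.astype(np.uint8),cv2.MORPH_CLOSE,np.ones((5,5),np.uint8)); top=cv2.morphologyEx(top,cv2.MORPH_OPEN,np.ones((5,5),np.uint8))
    n,l,s,c=cv2.connectedComponentsWithStats(top); out=[]
    for i in range(1,n):
        if s[i,4]<400: continue
        cs=max(cv2.findContours((l==i).astype(np.uint8),0,2)[0],key=cv2.contourArea).reshape(-1,2)
        W=cast(im,cs,zt)[:,:2]
        (cx,cy),(w,h),a=cv2.minAreaRect((W*1000).astype(np.float32))
        hd=a if w>h else a+90
        hd=(hd+90)%180-90
        z=np.median(C[...,2][l==i])
        print("grip px",c[i].round(),"ctr",round(cx,1),round(cy,1),"size",round(max(w,h),1),round(min(w,h),1),"hd",round(hd,1),"depth z",round(z,4))
        out.append((cx/1000,cy/1000,hd))
    return out
E
python3 - <<'E'
from h import *
im=load("w1.npz"); g=wgrip(im,0.056)
E
```

```text
grip px [315. 228.] ctr 677.8 -47.4 size 57.9 20.8 hd -2.2 depth z 0.0556
```

Run:
```python
from h import *
plan([0.678,-0.047,0.055],177.8)
```

```text
[[[-2.0,0.0,28.0],[0.0,0.0,0.5]],[[-3.0,0.0,27.0],[0.0,0.0,0.5]],[[-2.0,0.0,28.0],[0.0,0.0,0.5]],[[-3.0,1.0,28.0],[0.0,0.0,0.5]],[[-2.0,-0.0,28.0],[0.0,0.0,0.5]],[[-3.0,0.0,27.0],[0.0,0.0,0.5]],[[-2.1,0.4,28.1],[0.0,-0.0,0.4]]]
dh -3.4 L 195
```

>>> {"fn": "arm_command", "kwargs": {"commands": [[[-4, 0, 28], [0, 0, 1]], [[-4, 0, 28], [0, 0, 1]], [[-4, 0, 28], [0, 0, 1]], [[-3.5, 0, 28], [0, 0, 0.4]], [[0, 0, 28], [0, 0, 0]], [[0, 0, 28], [0, 0, 0]], [[0, 0.5, 25], [0, 0, 0]], [[0, 0, 0], [0, 0, 0]], [[0, 0, 0], [0, 0, 0]]]}}

```text
t: 3.17
position: [0.6741, -0.0503, 0.0563]
eef_rot: [0.022, 1.0, 0.0, -0.002]
ft_force: [-0.2, 0.2, 0.7]
grip_width: 0.6
```

>>> {"fn": "arm_command", "kwargs": {"commands": [[[0, 0, 0], [0, 0, 0]], [[0, 0, 0], [0, 0, 0]], [[0, 0, 0], [0, 0, 0]], [[0, 0, 0], [0, 0, 0]], [[0, 0, 0], [0, 0, 0]], [[0, 0, 0], [0, 0, 0]]], "hand": 0, "newtons": 50}}

```text
t: 3.67
position: [0.677, -0.0502, 0.0596]
eef_rot: [0.021, 1.0, -0.0, 0.002]
ft_force: [-0.1, -0.7, 7.3]
grip_width: 0.245
```

>>> {"fn": "arm_command", "kwargs": {"commands": [[[0, 0, -25], [0, 0, 0]], [[0, 0, -30], [0, 0, 0]], [[0, 0, -30], [0, 0, 0]], [[0, 0, -20], [0, 0, 0]], [[0, 0, 0], [0, 0, 0]]]}}

```text
t: 4.08
position: [0.6785, -0.0504, 0.1686]
eef_rot: [0.021, 1.0, -0.001, 0.005]
ft_force: [0.2, -0.0, 0.1]
grip_width: 0.24
```

Run:
```python
from h import *
p,r,o=pose(); print(o["t"],p.round(4),o["joint_positions"].round(2),o["ft_force"].round(2),o["grip_width"])
im=optics.get_image("wrist"); np.savez("w2.npz",**im); cv2.imwrite("pics/w2.png",im["pixels"][:,:,::-1])
c=np.array([0.433,-0.292]);a=np.radians(7.6)
t=c+np.array([[np.cos(a),-np.sin(a)],[np.sin(a),np.cos(a)]])@[0,-0.047]
print(t)
plan([*t,0.15],187.6)
```

```text
4.0833 [ 0.6785 -0.0504  0.1686] [-0.18  0.63  0.17  1.1  -0.   -0.14] [ 0.17 -0.04  0.06] 0.2404327289113858
[ 0.43921605 -0.33858713]
[[[19.0,-25.0,1.0],[0.0,0.0,-0.8]],[[19.0,-24.0,1.0],[0.0,0.0,-0.8]],[[20.0,-25.0,2.0],[0.0,0.0,-0.8]],[[19.0,-24.0,1.0],[0.0,0.0,-0.8]],[[21.0,-23.0,1.0],[0.0,0.0,-0.8]],[[20.0,-24.0,1.0],[0.0,0.0,-0.8]],[[21.0,-23.0,2.0],[0.0,0.0,-0.8]],[[21.0,-23.0,1.0],[0.0,0.0,-0.8]],[[22.0,-23.0,1.0],[0.0,0.0,-0.8]],[[22.0,-22.0,1.0],[0.0,0.0,-0.8]],[[22.0,-22.0,2.0],[0.0,0.0,-0.8]],[[22.0,-21.5,0.7],[-0.1,0.3,-1.2]]]
dh 10.0 L 374
```

View pics/w2.png

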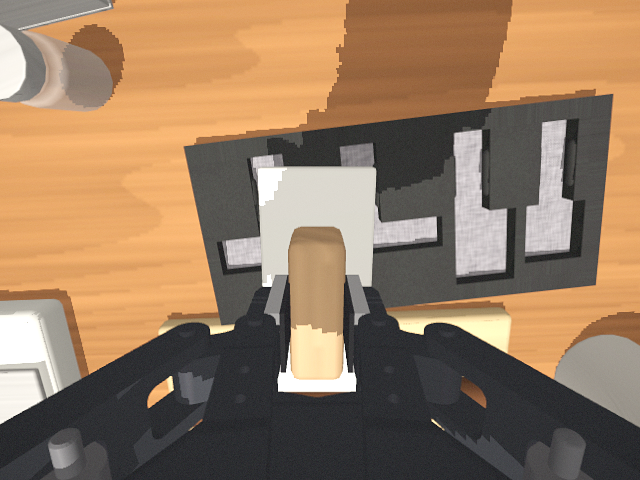

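>>> {"fn": "arm_command", "kwargs": {"commands": [[[19, -25, 1], [0, 0, -0.8]], [[19, -24, 1], [0, 0, -0.8]], [[20, -25, 2], [0, 0, -0.8]], [[19, -24, 1], [0, 0, -0.8]], [[21, -23, 1], [0, 0, -0.8]], [[20, -24, 1], [0, 0, -0.8]], [[21, -23, 2], [0, 0, -0.8]], [[21, -23, 1], [0, 0, -0.8]], [[22, -23, 1], [0, 0, -0.8]], [[22, -22, 1], [0, 0, -0.8]], [[22, -22, 2], [0, 0, -0.8]], [[22, -21.5, 0.7], [0, 0, -1.2]]]}}

```text
t: 5.13
position: [0.4356, -0.3388, 0.1466]
eef_rot: [-0.067, 0.998, 0.0, -0.0]
ft_force: [0.5, 0.3, -0.2]
grip_width: 0.24
```

>>> {"fn": "arm_command", "kwargs": {"commands": [[[0, 0, 0], [0, 0, 0]], [[0, 0, 0], [0, 0, 0]], [[0, 0, 0], [0, 0, 0]]]}}

```text
t: 5.38
position: [0.4371, -0.3377, 0.147]
eef_rot: [-0.066, 0.998, 0.0, -0.0]
ft_force: [0.2, -0.3, -1.3]
grip_width: 0.239
```

Run:
```python
from h import *
p,r,o=pose(); print(o["t"],p.round(4),o["joint_positions"].round(2),o["ft_force"].round(2),o["grip_width"])
im=optics.get_image("wrist"); np.savez("w3.npz",**im); cv2.imwrite("pics/w3.png",im["pixels"][:,:,::-1])
plan([0.439,-0.338,0.045],187.6)
```

```text
5.3833 [ 0.4371 -0.3377  0.147 ] [-0.79  0.42 -0.25  0.9   0.   -0.92] [ 0.18 -0.25 -1.34] 0.23858103005730727
[[[-0.0,-0.0,26.0],[0.0,0.0,0.0]],[[-1.0,-0.0,25.0],[0.0,0.0,0.0]],[[-0.0,-1.0,26.0],[0.0,0.0,0.0]],[[-0.5,0.1,25.1],[0.0,-0.0,0.0]]]
dh -0.0 L 102
```

View pics/w3.png

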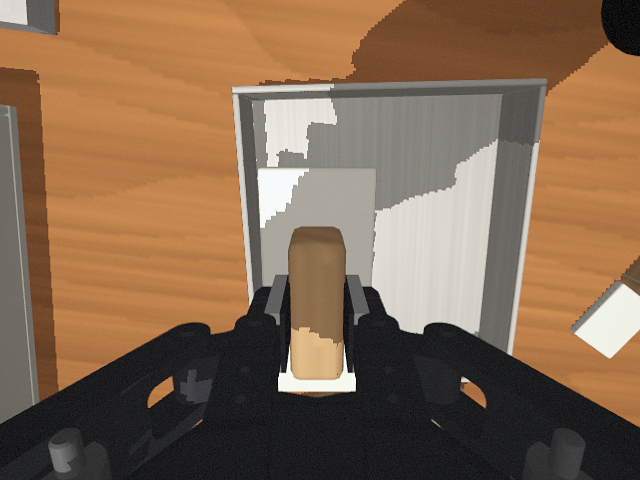

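>>> {"fn": "arm_command", "kwargs": {"commands": [[[0, 0, 26], [0, 0, 0]], [[-1, 0, 26], [0, 0, 0]], [[-1, 0, 26], [0, 0, 0]], [[0, 0, 22], [0, 0, 0]], [[0, 0, 2], [0, 0, 0]], [[0, 0, 0], [0, 0, 0]], [[0, 0, 0], [0, 0, 0]]]}}

```text
t: 6.02
position: [0.4399, -0.3377, 0.0463]
eef_rot: [-0.067, 0.998, -0.0, 0.0]
ft_force: [0.3, -1.0, -1.2]
grip_width: 0.243
```

>>> {"fn": "arm_command", "kwargs": {"commands": [[[0, 0, 0], [0, 0, 0]], [[0, 0, 0], [0, 0, 0]], [[0, 0, 0], [0, 0, 0]], [[0, 0, -25], [0, 0, 0]], [[0, 0, -40], [0, 0, 0]], [[0, 0, -40], [0, 0, 0]], [[0, 0, -40], [0, 0, 0]], [[0, 0, -20], [0, 0, 0]], [[0, 0, 0], [0, 0, 0]]], "hand": 0.47}}

```text
t: 6.77
position: [0.4412, -0.3399, 0.2163]
eef_rot: [-0.066, 0.998, -0.003, 0.003]
ft_force: [0.9, -0.5, 1.0]
grip_width: 0.469
```

Run:
```python
from h import *
p,r,o=pose(); print(o["t"],p.round(4),o["joint_positions"].round(2),o["ft_force"].round(2),o["grip_width"])
im=optics.get_image("wrist"); np.savez("w4.npz",**im); cv2.imwrite("pics/w4.png",im["pixels"][:,:,::-1])
plan([0.60,-0.325,0.22],120.4)
```

```text
6.7667 [ 0.4412 -0.3399  0.2163] [-0.79  0.36 -0.14  1.06  0.   -0.92] [ 0.91 -0.49  0.95] 0.46858412144874495
[[[-15.0,-1.0,-1.0],[0.0,0.0,6.1]],[[-14.0,1.0,-0.0],[0.0,0.0,6.1]],[[-14.0,3.0,-1.0],[0.0,0.0,6.1]],[[-14.0,4.0,-0.0],[0.0,0.0,6.1]],[[-14.0,5.0,-1.0],[0.0,0.0,6.1]],[[-13.0,7.0,-0.0],[0.0,0.0,6.1]],[[-12.0,8.0,-1.0],[0.0,0.0,6.1]],[[-11.0,10.0,-0.0],[0.0,0.0,6.1]],[[-10.0,10.0,-1.0],[0.0,0.0,6.1]],[[-9.0,12.0,-0.0],[0.0,0.0,6.1]],[[-7.7,12.0,-0.8],[0.1,0.3,6.2]]]
dh -67.2 L 160
```

View pics/w4.png

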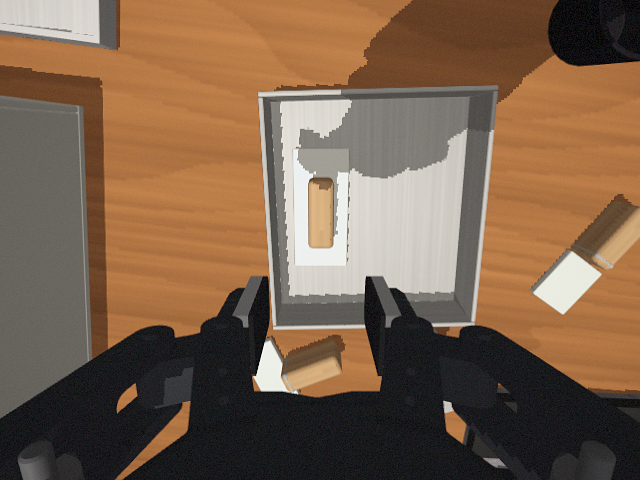

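The float lies flat in the pan at (320,213), on the left side. Next is the wide tool.

>>> {"fn": "arm_command", "kwargs": {"commands": [[[-15, -1, -1], [0, 0, 6.1]], [[-14, 1, 0], [0, 0, 6.1]], [[-14, 3, -1], [0, 0, 6.1]], [[-14, 4, 0], [0, 0, 6.1]], [[-14, 5, -1], [0, 0, 6.1]], [[-13, 7, 0], [0, 0, 6.1]], [[-12, 8, -1], [0, 0, 6.1]], [[-11, 10, 0], [0, 0, 6.1]], [[-10, 10, -1], [0, 0, 6.1]], [[-9, 12, 0], [0, 0, 6.1]], [[-7.7, 12, -1], [0, 0, 6.1]], [[0, 0, 0], [0, 0, 0]]], "hand": 0.6}}

```text
t: 7.82
position: [0.6002, -0.3231, 0.2148]
eef_rot: [0.498, 0.867, 0.0, -0.001]
ft_force: [-0.6, 0.6, -0.1]
grip_width: 0.6
```

>>> {"fn": "arm_command", "kwargs": {"commands": [[[0, 0, 0], [0, 0, 0]], [[0, 0, 0], [0, 0, 0]]]}}

```text
t: 7.98
position: [0.5979, -0.3236, 0.2155]
eef_rot: [0.495, 0.869, -0.0, -0.001]
ft_force: [0.0, 0.0, -0.5]
grip_width: 0.601
```

```bash
cat > look.py <<'E'
import sys
from h import *
n=sys.argv[1]; zt=float(sys.argv[2])
p,r,o=pose(); print("t",o["t"],p.round(4),"hd",np.degrees(np.arctan2(r.as_matrix()[1,0],r.as_matrix()[0,0])).round(1),o["joint_positions"].round(2),o["ft_force"].round(1),round(o["grip_width"],3))
im=optics.get_image("wrist"); np.savez(n+".npz",**im); cv2.imwrite(f"pics/{n}.png",im["pixels"][:,:,::-1])
if zt>0: wgrip(im,zt)
E
python3 look.py w5 0.034
```

```text
t 7.9833 [ 0.5979 -0.3236  0.2155] hd 120.7 [-0.6   0.61  0.27  1.23 -0.    0.43] [ 0.   0.  -0.5] 0.601
grip px [142. 134.] ctr 441.9 -337.4 size 59.2 20.9 hd 8.2 depth z 0.0373
grip px [321. 215.] ctr 601.3 -322.1 size 51.6 20.5 hd -59.3 depth z 0.0335
```

View pics/w5.png

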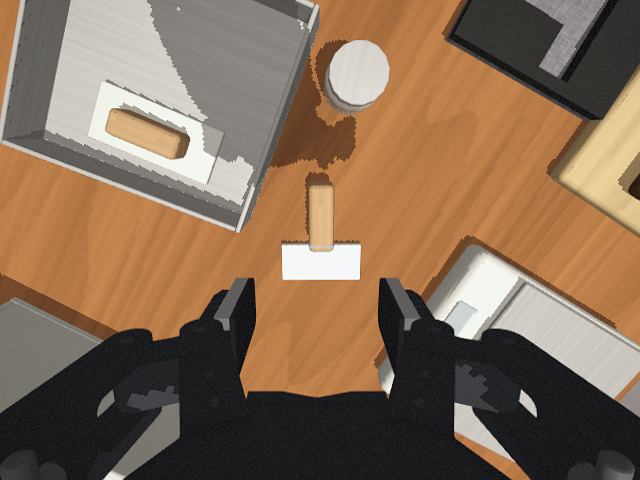

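>>> {"fn": "arm_command", "kwargs": {"commands": [[[-1, 3, 30], [0, 0, 0]], [[0, 1, 30], [0, 0, 0]], [[0, 0, 30], [0, 0, 0]], [[0, 0, 30], [0, 0, 0]], [[0, 0, 30], [0, 0, 0]], [[0, 0, 25], [0, 0, 0]], [[0, 0, 7], [0, 0, 0]], [[0, 0, 0], [0, 0, 0]], [[0, 0, 0], [0, 0, 0]]]}}

```text
t: 8.78
position: [0.6028, -0.323, 0.0355]
eef_rot: [0.496, 0.868, -0.0, 0.0]
ft_force: [0.5, 0.3, 0.1]
grip_width: 0.6
```

>>> {"fn": "arm_command", "kwargs": {"commands": [[[0, 0, 0], [0, 0, 0]], [[0, 0, 0], [0, 0, 0]], [[0, 0, 0], [0, 0, 0]], [[0, 0, 0], [0, 0, 0]], [[0, 0, 0], [0, 0, 0]], [[0, 0, 0], [0, 0, 0]]], "hand": 0}}

```text
t: 9.28
position: [0.6039, -0.3234, 0.0365]
eef_rot: [0.496, 0.868, -0.0, 0.002]
ft_force: [-1.2, -0.1, 7.0]
grip_width: 0.242
```

>>> {"fn": "arm_command", "kwargs": {"commands": [[[0, 0, -25], [0, 0, 0]], [[0, 0, -40], [0, 0, 0]], [[0, 0, -40], [0, 0, 0]], [[0, 0, -15], [0, 0, 0]], [[0, 0, 0], [0, 0, 0]]]}}

```text
t: 9.7
position: [0.6053, -0.3242, 0.1607]
eef_rot: [0.496, 0.868, -0.0, 0.005]
ft_force: [-0.4, -0.4, -0.4]
grip_width: 0.246
```

```bash
python3 look.py w6 0
python3 - <<'E'
from h import *
c=np.array([0.433,-0.292]);a=np.radians(7.8)
M=np.array([[np.cos(a),-np.sin(a)],[np.sin(a),np.cos(a)]])
for q in [(.045,.055),(.045,.012),(-.055,.036)]: print(q,(c+M@q).round(4))
plan([*(c+M@[.045,.055]),0.15],97.8)
E
```

```text
t 9.7 [ 0.6053 -0.3242  0.1607] hd 120.5 [-0.6   0.65  0.18  1.1   0.    0.44] [-0.4 -0.4 -0.4] 0.246
(0.045, 0.055) [ 0.4701 -0.2314]
(0.045, 0.012) [ 0.476 -0.274]
(-0.055, 0.036) [ 0.3736 -0.2638]
[[[25.0,-11.0,1.0],[0.0,0.0,3.8]],[[23.0,-13.0,1.0],[0.0,0.0,3.8]],[[23.0,-15.0,1.0],[0.0,0.0,3.8]],[[22.0,-16.0,2.0],[0.0,0.0,3.8]],[[21.0,-18.0,1.0],[0.0,0.0,3.8]],[[19.2,-18.5,0.8],[0.2,0.2,3.7]]]
dh -22.7 L 163
```

View pics/w6.png

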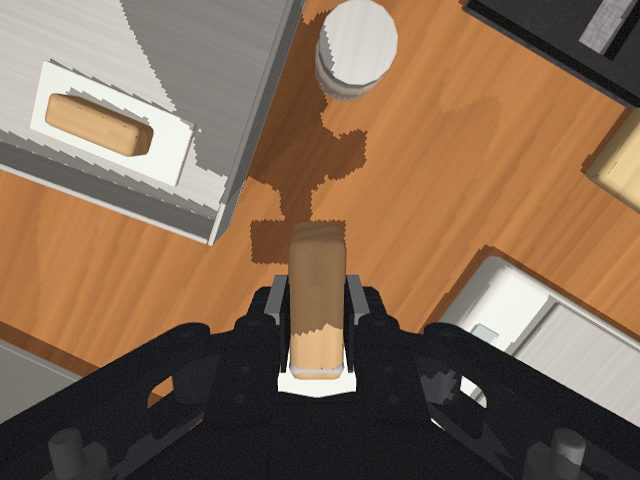

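>>> {"fn": "arm_command", "kwargs": {"commands": [[[25, -11, 1], [0, 0, 3.8]], [[23, -13, 1], [0, 0, 3.8]], [[22, -14, 1], [0, 0, 3.8]], [[20, -14, 2], [0, 0, 3.8]], [[19, -17, 1], [0, 0, 3.8]], [[18, -18, 1], [0, 0, 3.7]], [[0, 0, 0], [0, 0, 0]], [[0, 0, 0], [0, 0, 0]], [[0, 0, 0], [0, 0, 0]]]}}

```text
t: 10.5
position: [0.475, -0.2351, 0.1471]
eef_rot: [0.657, 0.754, 0.0, 0.0]
ft_force: [-0.9, 0.7, 0.3]
grip_width: 0.246
```

```bash
python3 look.py w7 0
python3 - <<'E'
from h import *
plan([.471,-.237,.045],97.8)
E
```

```text
t 10.5 [ 0.475  -0.2351  0.1471] hd 97.9 [-0.6   0.38 -0.31  0.88  0.    0.84] [-0.9  0.7  0.3] 0.246
[[[-0.0,-1.0,26.0],[0.0,0.0,0.0]],[[-1.0,-1.0,25.0],[0.0,0.0,0.0]],[[0.0,-1.0,26.0],[0.0,0.0,0.0]],[[-0.0,-1.6,25.2],[0.0,0.0,0.0]]]
dh -0.0 L 102
```

View pics/w7.png

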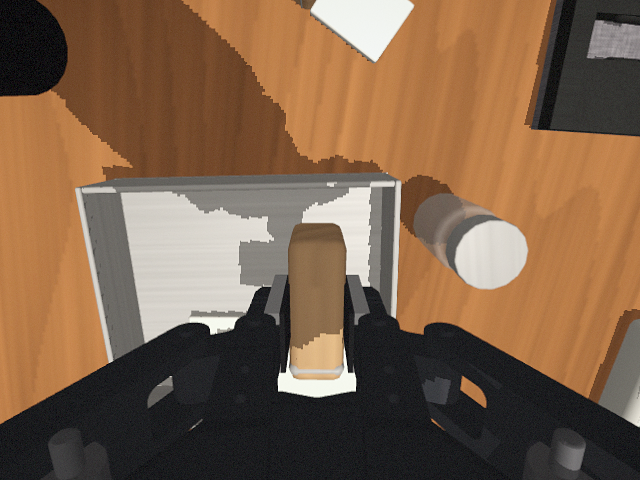

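>>> {"fn": "arm_command", "kwargs": {"commands": [[[0, -2, 26], [0, 0, 0]], [[-1, -2, 26], [0, 0, 0]], [[0, 0, 26], [0, 0, 0]], [[0, 0, 22], [0, 0, 0]], [[0, 0, 2], [0, 0, 0]], [[0, 0, 0], [0, 0, 0]], [[0, 0, 0], [0, 0, 0]]]}}

```text
t: 11.13
position: [0.4718, -0.237, 0.0461]
eef_rot: [0.657, 0.754, 0.0, 0.0]
ft_force: [-0.1, 0.4, -0.2]
grip_width: 0.241
```

>>> {"fn": "arm_command", "kwargs": {"commands": [[[0, 0, 0], [0, 0, 0]], [[0, 0, 0], [0, 0, 0]], [[0, 0, 0], [0, 0, 0]], [[0, 0, -25], [0, 0, 0]], [[0, 0, -40], [0, 0, 0]], [[0, 0, -40], [0, 0, 0]], [[0, 0, -40], [0, 0, 0]], [[0, 0, -20], [0, 0, 0]], [[0, 0, 0], [0, 0, 0]], [[0, 0, 0], [0, 0, 0]]], "hand": 0.47}}

```text
t: 11.97
position: [0.4718, -0.237, 0.2123]
eef_rot: [0.657, 0.754, 0.0, 0.002]
ft_force: [0.9, -0.2, -0.6]
grip_width: 0.469
```

```bash
python3 look.py w8 0
python3 - <<'E'
from h import *
im=optics.get_image("top"); np.savez("top1.npz",**im)
cv2.imwrite("pics/top1.png",im["pixels"][:,:,::-1])
E
```

```text
t 11.9667 [ 0.4718 -0.237   0.2123] hd 97.8 [-0.6   0.32 -0.22  1.03 -0.    0.83] [ 0.9 -0.2 -0.6] 0.469
```

View pics/w8.png

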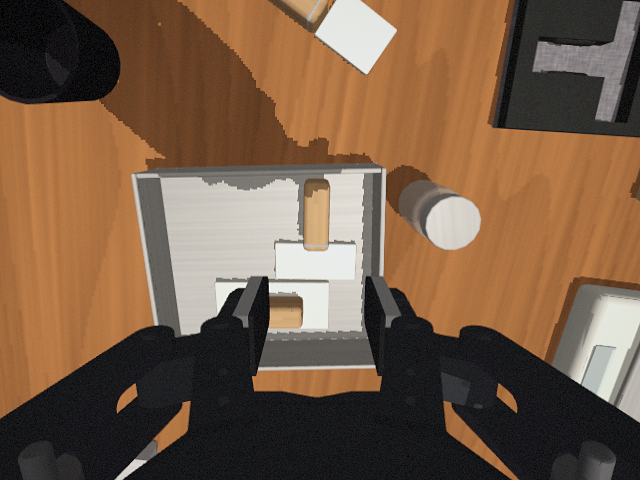

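View pics/top1.png

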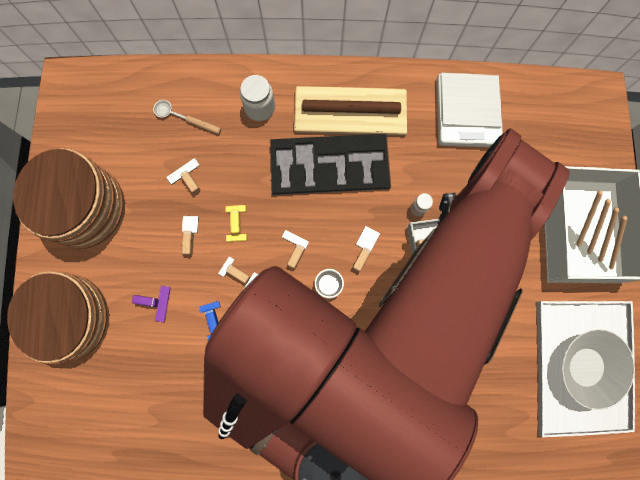

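The wide lies flat in the pan. It and the float leave free space on the near side for the double. The top view shows nothing disturbed elsewhere. Next is the double.

Run:
```python
from h import *
plan([0.384,0.232,0.20],240.6)
```

```text
[[[22.0,-1.0,0.0],[0.0,0.0,-6.5]],[[21.0,1.0,1.0],[0.0,0.0,-6.5]],[[21.0,4.0,0.0],[0.0,0.0,-6.5]],[[21.0,7.0,1.0],[0.0,0.0,-6.5]],[[20.0,8.0,0.0],[0.0,0.0,-6.5]],[[19.0,11.0,1.0],[0.0,0.0,-6.5]],[[17.0,13.0,0.0],[0.0,0.0,-6.5]],[[16.0,15.0,1.0],[0.0,0.0,-6.5]],[[14.0,16.0,0.0],[0.0,0.0,-6.5]],[[12.0,18.0,1.0],[0.0,0.0,-6.5]],[[11.0,19.0,0.0],[0.0,0.0,-6.5]],[[7.0,20.0,1.0],[0.0,0.0,-6.5]]]
[[[6.0,21.0,0.0],[0.0,0.0,-6.5]],[[3.0,22.0,0.0],[0.0,0.0,-6.5]],[[0.0,21.0,1.0],[0.0,0.0,-6.5]],[[-1.0,22.0,0.0],[0.0,0.0,-6.5]],[[-5.0,21.0,1.0],[0.0,0.0,-6.5]],[[-6.0,21.0,0.0],[0.0,0.0,-6.5]],[[-9.0,19.0,1.0],[0.0,0.0,-6.5]],[[-11.0,19.0,0.0],[0.0,0.0,-6.5]],[[-13.0,17.0,1.0],[0.0,0.0,-6.5]],[[-15.4,15.7,0.2],[0.0,0.0,-6.3]]]
dh 142.8 L 476
```

>>> {"fn": "arm_command", "kwargs": {"commands": [[[22, -1, 0], [0, 0, -6.5]], [[21, 1, 1], [0, 0, -6.5]], [[21, 4, 0], [0, 0, -6.5]], [[21, 7, 1], [0, 0, -6.5]], [[20, 8, 0], [0, 0, -6.5]], [[19, 11, 1], [0, 0, -6.5]], [[17, 13, 0], [0, 0, -6.5]], [[16, 15, 1], [0, 0, -6.5]], [[14, 16, 0], [0, 0, -6.5]], [[12, 18, 1], [0, 0, -6.5]], [[11, 19, 0], [0, 0, -6.5]], [[7, 20, 1], [0, 0, -6.5]]], "hand": 0.6}}

```text
t: 13.07
position: [0.4226, 0.0197, 0.2033]
eef_rot: [0.034, 0.999, 0.0, -0.001]
ft_force: [-0.1, 0.8, 1.0]
grip_width: 0.593
```

>>> {"fn": "arm_command", "kwargs": {"commands": [[[6, 21, 0], [0, 0, -6.5]], [[3, 22, 0], [0, 0, -6.5]], [[0, 21, 1], [0, 0, -6.5]], [[-1, 22, 0], [0, 0, -6.5]], [[-5, 21, 1], [0, 0, -6.5]], [[-6, 21, 0], [0, 0, -6.5]], [[-9, 19, 1], [0, 0, -6.5]], [[-11, 19, 0], [0, 0, -6.5]], [[-13, 17, 1], [0, 0, -6.5]], [[-15.4, 15.7, 0], [0, 0, -6.3]], [[0, 0, 0], [0, 0, 0]], [[0, 0, 0], [0, 0, 0]]]}}

```text
t: 14.07
position: [0.3833, 0.2322, 0.1993]
eef_rot: [-0.505, 0.863, 0.0, -0.001]
ft_force: [-0.5, -0.8, 0.0]
grip_width: 0.601
```

```bash
python3 look.py w9 0.034
```

```text
t 14.0667 [0.3833 0.2322 0.1993] hd -119.3 [ 0.38  0.19 -0.43  0.95 -0.   -0.68] [-0.5 -0.8  0. ] 0.601
grip px [173.  93.] ctr 428.8 96.7 size 53.4 21.5 hd -25.7 depth z 0.0333
grip px [318. 221.] ctr 383.0 235.6 size 52.7 21.0 hd 60.2 depth z 0.0336
grip px [321. 380.] ctr 456.0 367.8 size 53.2 24.7 hd 0.6 depth z 0.0336
```

View pics/w9.png

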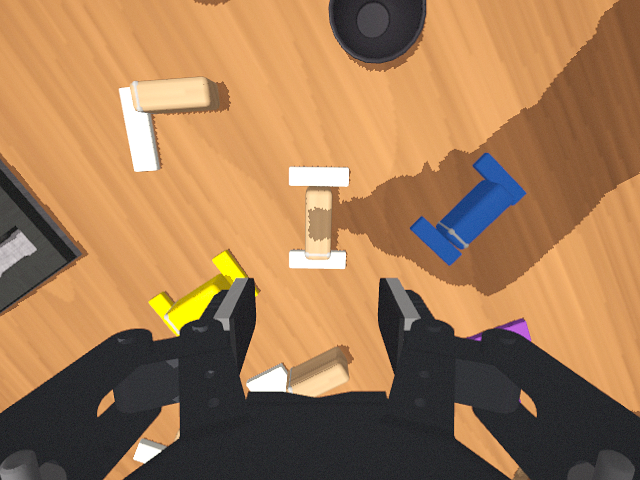

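>>> {"fn": "arm_command", "kwargs": {"commands": [[[-2, 1, 30], [0, 0, 0]], [[-1, 0.5, 30], [0, 0, 0]], [[0, 0, 30], [0, 0, 0]], [[0, 0, 30], [0, 0, 0]], [[0, 0, 30], [0, 0, 0]], [[0, 0, 15], [0, 0, 0]], [[0, 0, 0], [0, 0, 0]], [[0, 0, 0], [0, 0, 0]]]}}

```text
t: 14.78
position: [0.384, 0.2341, 0.035]
eef_rot: [-0.504, 0.864, 0.0, -0.001]
ft_force: [0.6, -0.7, 0.3]
grip_width: 0.6
```

>>> {"fn": "arm_command", "kwargs": {"commands": [[[0, 0, 0], [0, 0, 0]], [[0, 0, 0], [0, 0, 0]], [[0, 0, 0], [0, 0, 0]], [[0, 0, 0], [0, 0, 0]], [[0, 0, 0], [0, 0, 0]], [[0, 0, 0], [0, 0, 0]]], "hand": 0}}

```text
t: 15.28
position: [0.3857, 0.2354, 0.0368]
eef_rot: [-0.504, 0.863, -0.0, 0.001]
ft_force: [-0.4, -1.5, 6.5]
grip_width: 0.247
```

>>> {"fn": "arm_command", "kwargs": {"commands": [[[0, 0, -25], [0, 0, 0]], [[0, 0, -40], [0, 0, 0]], [[0, 0, -40], [0, 0, 0]], [[0, 0, -15], [0, 0, 0]], [[0, 0, 0], [0, 0, 0]]]}}

```text
t: 15.7
position: [0.3873, 0.2363, 0.1601]
eef_rot: [-0.505, 0.863, -0.001, 0.004]
ft_force: [0.6, 0.7, -0.6]
grip_width: 0.243
```

```bash
python3 look.py w10 0
python3 - <<'E'
from h import *
plan([.374,-.264,.15],277.8)
E
```

```text
t 15.7 [0.3873 0.2363 0.1601] hd -119.4 [ 0.39  0.23 -0.49  0.84 -0.   -0.67] [ 0.6  0.7 -0.6] 0.243
[[[28.0,-15.0,0.0],[0.0,0.0,-2.3]],[[28.0,-13.0,1.0],[0.0,0.0,-2.3]],[[28.0,-13.0,0.0],[0.0,0.0,-2.3]],[[30.0,-11.0,1.0],[0.0,0.0,-2.3]],[[29.0,-10.0,0.0],[0.0,0.0,-2.3]],[[30.0,-9.0,1.0],[0.0,0.0,-2.3]],[[30.0,-7.0,-0.0],[0.0,0.0,-2.3]],[[31.0,-7.0,0.0],[0.0,0.0,-2.3]],[[31.0,-5.0,1.0],[0.0,0.0,-2.3]],[[31.0,-4.0,0.0],[0.0,0.0,-2.3]],[[31.0,-3.0,1.0],[0.0,0.0,-2.3]],[[31.0,-1.0,0.0],[0.0,0.0,-2.3]]]
[[[31.0,-1.0,0.0],[0.0,0.0,-2.3]],[[32.0,2.0,1.0],[0.0,0.0,-2.3]],[[31.0,2.0,0.0],[0.0,0.0,-2.3]],[[30.8,3.3,0.8],[-0.3,0.1,-2.7]]]
dh 37.2 L 500
```

View pics/w10.png

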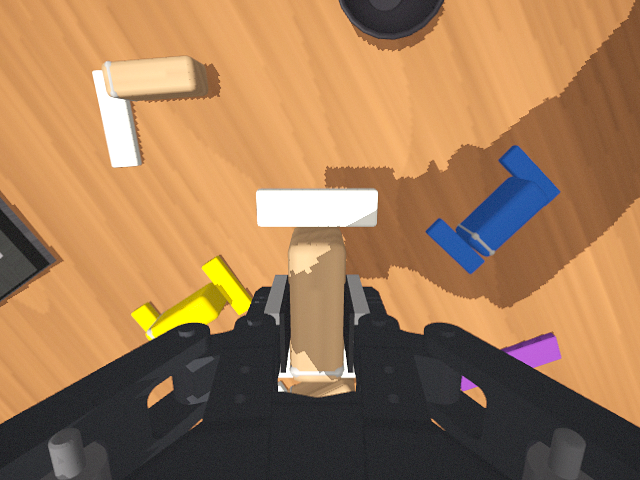

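>>> {"fn": "arm_command", "kwargs": {"commands": [[[28, -15, 0], [0, 0, -2.3]], [[28, -13, 1], [0, 0, -2.3]], [[28, -13, 0], [0, 0, -2.3]], [[30, -11, 1], [0, 0, -2.3]], [[29, -10, 0], [0, 0, -2.3]], [[30, -9, 1], [0, 0, -2.3]], [[30, -7, 0], [0, 0, -2.3]], [[31, -7, 0], [0, 0, -2.3]], [[31, -5, 1], [0, 0, -2.3]], [[31, -4, 0], [0, 0, -2.3]], [[31, -3, 1], [0, 0, -2.3]], [[31, -1, 0], [0, 0, -2.3]]]}}

```text
t: 16.75
position: [0.3741, -0.1408, 0.1494]
eef_rot: [-0.697, 0.718, 0.001, -0.0]
ft_force: [1.4, -0.2, -0.2]
grip_width: 0.242
```

>>> {"fn": "arm_command", "kwargs": {"commands": [[[31, -1, 0], [0, 0, -2.3]], [[32, 2, 1], [0, 0, -2.3]], [[31, 2, 0], [0, 0, -2.3]], [[31, 3, 1], [0, 0, -2.7]], [[0, 0, 0], [0, 0, 0]], [[0, 0, 0], [0, 0, 0]], [[0, 0, 0], [0, 0, 0]]]}}

```text
t: 17.33
position: [0.3719, -0.2639, 0.1474]
eef_rot: [0.753, -0.658, -0.001, -0.0]
ft_force: [-0.0, 0.7, -1.2]
grip_width: 0.245
```

```bash
python3 look.py w11 0
python3 - <<'E'
from h import *
plan([.374,-.264,.045],277.8)
E
```

```text
t 17.3333 [ 0.3719 -0.2639  0.1474] hd -82.3 [-0.78  0.25 -0.5   0.82  0.   -2.48] [-0.   0.7 -1.2] 0.245
[[[0.0,-0.0,26.0],[0.0,0.0,0.0]],[[0.0,-1.0,25.0],[0.0,0.0,0.0]],[[1.0,-0.0,26.0],[0.0,0.0,0.0]],[[-0.1,-1.0,25.6],[0.1,0.1,0.0]]]
dh -0.0 L 103
```

View pics/w11.png

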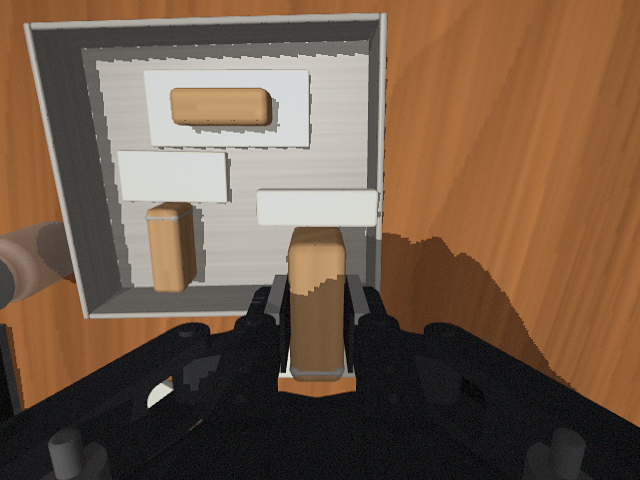

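>>> {"fn": "arm_command", "kwargs": {"commands": [[[3, -3, 26], [0, 0, 0]], [[2, -2, 26], [0, 0, 0]], [[0, 0, 26], [0, 0, 0]], [[0, 0, 23], [0, 0, 0]], [[0, 0, 2], [0, 0, 0]], [[0, 0, 0], [0, 0, 0]], [[0, 0, 0], [0, 0, 0]]]}}

```text
t: 17.97
position: [0.3788, -0.2688, 0.0463]
eef_rot: [0.754, -0.657, 0.0, 0.0]
ft_force: [-0.0, -0.6, -0.7]
grip_width: 0.241
```

>>> {"fn": "arm_command", "kwargs": {"commands": [[[0, 0, 0], [0, 0, 0]], [[0, 0, 0], [0, 0, 0]], [[0, 0, 0], [0, 0, 0]], [[0, 0, -25], [0, 0, 0]], [[0, 0, -40], [0, 0, 0]], [[0, 0, -40], [0, 0, 0]], [[0, 0, -40], [0, 0, 0]], [[0, 0, -20], [0, 0, 0]], [[0, 0, 0], [0, 0, 0]], [[0, 0, 0], [0, 0, 0]]], "hand": 0.47}}

```text
t: 18.8
position: [0.379, -0.2697, 0.212]
eef_rot: [0.754, -0.657, 0.002, 0.0]
ft_force: [-0.4, -0.2, -0.7]
grip_width: 0.471
```

```bash
python3 look.py w12 0.038
python3 - <<'E'
from h import *
plan([.425,-.072,.21],152)
E
```

```text
t 18.8 [ 0.379  -0.2697  0.212 ] hd -82.2 [-0.78  0.2  -0.38  0.99 -0.   -2.48] [-0.4 -0.2 -0.7] 0.471
grip px [249. 122.] ctr 441.6 -337.4 size 57.8 19.5 hd 7.8 depth z 0.0375
grip px [316. 212.] ctr 379.9 -272.1 size 47.7 20.2 hd -81.7 depth z 0.0376
grip px [204. 236.] ctr 471.3 -239.2 size 58.3 20.1 hd -83.3 depth z 0.0379
[[[-9.0,-4.0,0.0],[0.0,0.0,6.3]],[[-10.0,-2.0,0.0],[0.0,0.0,6.3]],[[-10.0,-2.0,0.0],[0.0,0.0,6.3]],[[-10.0,-0.0,0.0],[0.0,0.0,6.3]],[[-10.0,1.0,0.0],[0.0,0.0,6.3]],[[-10.0,2.0,0.0],[0.0,0.0,6.3]],[[-10.0,3.0,0.0],[0.0,0.0,6.3]],[[-10.0,4.0,0.0],[0.0,0.0,6.3]],[[-8.0,4.0,0.0],[0.0,0.0,6.3]],[[-9.0,6.0,0.0],[0.0,0.0,6.3]],[[-7.0,7.0,0.0],[0.0,0.0,6.3]],[[-7.0,8.0,0.0],[0.0,0.0,6.3]]]
[[[-6.0,8.0,0.0],[0.0,0.0,6.3]],[[-5.0,9.0,0.0],[0.0,0.0,6.3]],[[-4.0,9.0,0.0],[0.0,0.0,6.3]],[[-3.0,10.0,0.0],[0.0,0.0,6.3]],[[-1.0,10.0,0.0],[0.0,0.0,6.3]],[[-1.0,10.0,0.0],[0.0,0.0,6.3]],[[0.0,10.0,1.0],[0.0,0.0,6.3]],[[1.6,9.9,-0.5],[-0.0,0.1,6.1]]]
dh -125.8 L 203
```

View pics/w12.png

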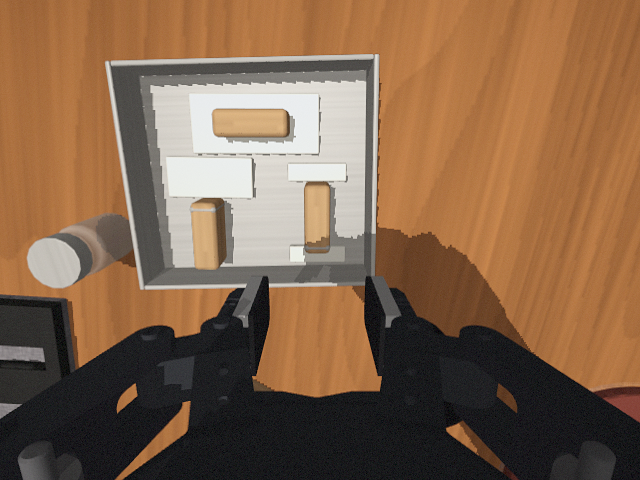

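All three rejects lie flat in the pan, at (250,125), (207,215) and (316,212). Next I'll survey the empty tray.

Run:
```python
from h import *
plan([.665,0.014,.23],182)
```

```text
[[[-16.0,-21.0,-1.0],[0.0,0.0,6.4]],[[-19.0,-20.0,-2.0],[0.0,0.0,6.4]],[[-20.0,-17.0,-1.0],[0.0,0.0,6.4]],[[-22.0,-15.0,-1.0],[0.0,0.0,6.4]],[[-24.0,-13.0,-1.0],[0.0,0.0,6.4]],[[-25.0,-10.0,-2.0],[0.0,0.0,6.4]],[[-26.0,-6.0,-1.0],[0.0,0.0,6.4]],[[-27.0,-4.0,-1.0],[0.0,0.0,6.4]],[[-27.0,-1.0,-2.0],[0.0,0.0,6.4]],[[-26.0,2.0,-1.0],[0.0,0.0,6.4]],[[-27.0,5.0,-1.0],[0.0,0.0,6.4]],[[-26.0,8.0,-1.0],[0.0,0.0,6.4]]]
[[[-24.0,11.0,-2.0],[0.0,0.0,6.4]],[[-23.0,13.0,-1.0],[0.0,0.0,6.4]],[[-22.0,16.0,-1.3],[-0.0,0.0,6.2]]]
dh -95.8 L 403
```

>>> {"fn": "arm_command", "kwargs": {"commands": [[[-16, -21, -1], [0, 0, 6.4]], [[-19, -20, -2], [0, 0, 6.4]], [[-20, -17, -1], [0, 0, 6.4]], [[-22, -15, -1], [0, 0, 6.4]], [[-24, -13, -1], [0, 0, 6.4]], [[-25, -10, -2], [0, 0, 6.4]], [[-26, -6, -1], [0, 0, 6.4]], [[-27, -4, -1], [0, 0, 6.4]], [[-27, -1, -2], [0, 0, 6.4]], [[-26, 2, -1], [0, 0, 6.4]], [[-27, 5, -1], [0, 0, 6.4]], [[-26, 8, -1], [0, 0, 6.4]]]}}

```text
t: 19.85
position: [0.608, -0.041, 0.2236]
eef_rot: [-0.18, 0.984, 0.001, -0.001]
ft_force: [1.4, 0.4, 1.2]
grip_width: 0.47
```

>>> {"fn": "arm_command", "kwargs": {"commands": [[[-24, 11, -2], [0, 0, 6.4]], [[-23, 13, -1], [0, 0, 6.4]], [[-22, 16, -1.3], [0, 0, 6.2]], [[0, 0, 0], [0, 0, 0]], [[0, 0, 0], [0, 0, 0]], [[0, 0, 0], [0, 0, 0]], [[0, 0, 0], [0, 0, 0]], [[0, 0, 0], [0, 0, 0]]]}}

```text
t: 20.52
position: [0.6643, 0.0131, 0.2295]
eef_rot: [-0.017, 1.0, -0.0, -0.0]
ft_force: [0.0, -0.2, 0.2]
grip_width: 0.471
```

```bash
python3 look.py tray 0
python3 - <<'E'
from h import *
im=load("tray.npz")
hsv=cv2.cvtColor(im["pixels"],cv2.COLOR_RGB2HSV)
C=cloud(im)
# tray foam outline: dark & z near 22mm
d=((hsv[...,2]<90)&(np.abs(C[...,2]-.022)<.006)).astype(np.uint8)
cv2.imwrite("pics/traymask.png",d*255)
# pocket floors: height
fl=((np.abs(C[...,2]-.008)<.006)&(hsv[...,2]>90)&(hsv[...,1]<60)).astype(np.uint8)
fl=cv2.morphologyEx(fl,cv2.MORPH_OPEN,np.ones((3,3),np.uint8))
n,l,s,c=cv2.connectedComponentsWithStats(fl)
for i in range(1,n):
    if s[i,4]>300: print(i,s[i],c[i].round())
E
```

```text
t 20.5167 [0.6643 0.0131 0.2295] hd -178.0 [-0.09  0.58  0.24  1.23 -0.   -0.12] [ 0.  -0.2  0.2] 0.471
1 [  0   0  47  22 700] [20.  9.]
2 [ 170    0   60   34 1292] [202.  12.]
3 [410   0  54  25 772] [441.   8.]
10 [  0  35  69  14 326] [34. 41.]
12 [ 418  155   42  107 3032] [439. 215.]
13 [ 360  158   47  117 3757] [379. 225.]
14 [ 271  161   78   85 2877] [298. 214.]
15 [ 172  164   94   90 3458] [217. 223.]
18 [ 23 270  30 116 799] [ 39. 326.]
```

View pics/tray.png

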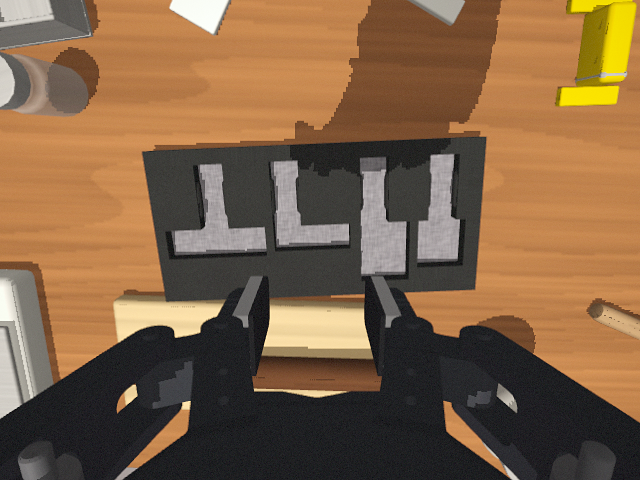

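View pics/traymask.png

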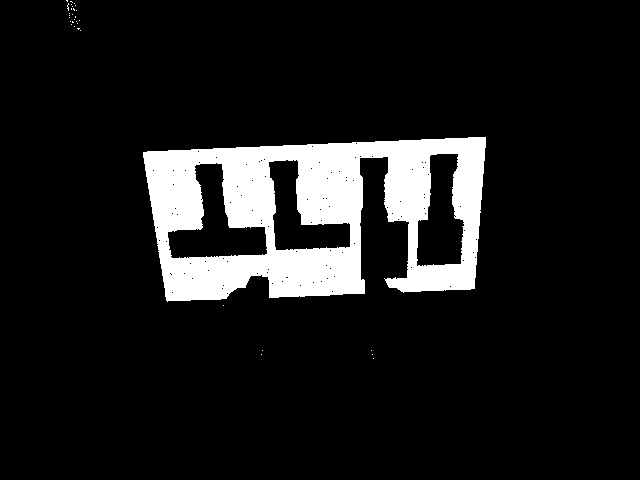

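The tray mask shows all four pocket outlines cleanly. From left to right they are scraper, gauge, knife and paddle.

```bash
cat > pockets.py <<'E'
from h import *
import sys, json
B={"scraper":(54,-45,45),"gauge":(50,-11,57),"knife":(84,-11,31),"paddle":(72,-20,20)}
X0={"scraper":30,"gauge":30,"knife":30,"paddle":30}
def run(fn,names,verbose=True,win=None):
    im=load(fn); hsv=cv2.cvtColor(im["pixels"],cv2.COLOR_RGB2HSV); C=cloud(im)
    d=((hsv[...,2]<90)&(np.abs(C[...,2]-.022)<.006)).astype(np.uint8)
    d=cv2.morphologyEx(d,cv2.MORPH_CLOSE,np.ones((3,3),np.uint8))
    cs,hi=cv2.findContours(d,cv2.RETR_CCOMP,cv2.CHAIN_APPROX_NONE)
    holes=[c.reshape(-1,2) for c,h in zip(cs,hi[0]) if h[3]>=0 and cv2.contourArea(c)>1200]
    holes.sort(key=lambda c:c[:,0].mean())
    # hole contours lie on the foam pixels bordering the hole => pocket edge ~0.5px inside
    res={}
    for nm,c in zip(names,holes):
        W=cast(im,c,0.022)[:,:2]*1000
        res[nm]=W
    return im,d,res
if __name__=="__main__":
    im,d,res=run("tray.npz",["scraper","gauge","knife","paddle"])
    oc=max(cv2.findContours(d,0,1)[0],key=cv2.contourArea).reshape(-1,2)
    sel=oc[(oc[:,1]<170)&(oc[:,0]>150)&(oc[:,0]<480)]   # near edge
    W=cast(im,sel,.022)[:,:2]*1000
    vx,vy,x0,y0=cv2.fitLine(W.astype(np.float32),cv2.DIST_HUBER,0,.01,.01).ravel()
    ang=np.degrees(np.arctan2(vy,vx)); yaw=(ang-90+90)%180-90
    print("tray near edge yaw",yaw.round(2))
    for nm,W in res.items():
        a=np.radians(yaw); ex=np.array([np.cos(a),np.sin(a)]); ey=np.array([-np.sin(a),np.cos(a)])
        x=W@ex; y=W@ey
        bx,b0,b1=B[nm]
        xmin=np.median(np.sort(x)[:8]); xmax=np.median(np.sort(x)[-8:])
        xc=(xmin+32.+xmax-bx-2)/2; 
        rel=x-xc
        g=(rel>-30)&(rel<-17)     # grip part, away from the lip
        gy=y[g]; mid=(gy.min()+gy.max())/2
        e1=np.median(gy[gy>mid]); e0=np.median(gy[gy<mid])
        b=(rel>36)&(rel<bx-3); by=y[b]; bm=(by.min()+by.max())/2
        f1=np.median(by[by>bm]); f0=np.median(by[by<bm])
        yc=(e0+e1)/2; yb=((f1-b1-2)+(f0-b0+2))/2
        # pocket yaw from its own sides
        def slope(m):
            return np.degrees(np.polyfit(x[m],y[m],1)[0])
        print(nm,"xlen",(xmax-xmin).round(1),"exp",bx+34,"xmin-based",(xmin+32).round(1),"xmax-based",(xmax-bx-2).round(1),"gripw",(e1-e0).round(1),"exp26","yc grip",yc.round(1),"yc blade",yb.round(1),"bw",(f1-f0).round(1),"exp",b1-b0+4)
        P=xc*ex+(yc+yb)/2*ey
        print("   pocket world",P.round(1))
E
python3 pockets.py
```

```text
tray near edge yaw 4.36
scraper xlen 88.5 exp 88 xmin-based 649.2 xmax-based 649.7 gripw 24.9 exp26 yc grip -132.3 yc blade -132.2 bw 92.6 exp 94
   pocket world [657.6 -82.5]
gauge xlen 84.4 exp 84 xmin-based 649.3 xmax-based 649.7 gripw 26.4 exp26 yc grip -65.0 yc blade -65.2 bw 71.9 exp 72
   pocket world [652.6 -15.6]
knife xlen 106.0 exp 118 xmin-based 649.1 xmax-based 637.1 gripw 20.0 exp26 yc grip 78.5 yc blade 68.3 bw 42.5 exp 46
   pocket world [635.7 122.1]
```

```bash
sed -i 's/    cs,hi=cv2.find/    d[286:292,350:420]=1\n    cs,hi=cv2.find/' pockets.py; python3 pockets.py
```

```text
tray near edge yaw 4.41
scraper xlen 88.5 exp 88 xmin-based 649.0 xmax-based 649.6 gripw 24.9 exp26 yc grip -132.8 yc blade -132.8 bw 92.6 exp 94
   pocket world [657.6 -82.5]
gauge xlen 84.4 exp 84 xmin-based 649.3 xmax-based 649.7 gripw 26.4 exp26 yc grip -65.6 yc blade -65.8 bw 71.9 exp 72
   pocket world [652.6 -15.6]
knife xlen 124.9 exp 118 xmin-based 649.8 xmax-based 656.7 gripw 26.0 exp26 yc grip 15.4 yc blade 15.1 bw 45.5 exp 46
   pocket world [650.1  65.4]
paddle xlen 106.0 exp 106 xmin-based 649.2 xmax-based 649.2 gripw 25.1 exp26 yc grip 77.7 yc blade 77.7 bw 42.9 exp 44
   pocket world [641.3 127.4]
```

The pockets are measured. The lengths and widths agree with the spec to about 1 mm, and the yaw is 4.4°. The knife is next.

```bash
cat >> h.py <<'E'
BL={"scraper":(30,54,-45,45),"gauge":(30,50,-11,57),"knife":(30,84,-11,31),"paddle":(30,72,-20,20)}
def wblade(im,name,gc,hd,under=0.0):
    """blade plate (top at under+8mm) of the tool with grip centre gc (m), heading hd: estimate grip centre and heading from the plate"""
    hsv=cv2.cvtColor(im["pixels"],cv2.COLOR_RGB2HSV); C=cloud(im)
    m=((hsv[...,1]<45)&(hsv[...,2]>110)&(np.abs(C[...,2]-under-.008)<.007)).astype(np.uint8)
    m=cv2.morphologyEx(m,cv2.MORPH_OPEN,np.ones((3,3),np.uint8))
    n,l,s,c=cv2.connectedComponentsWithStats(m)
    a=np.radians(hd); ex=np.array([np.cos(a),np.sin(a)]); ey=np.array([-ex[1],ex[0]])
    x0,x1,y0,y1=BL[name]; pred=np.array(gc)+ex*(x0+x1)/2000+ey*(y0+y1)/2000
    best=None
    for i in range(1,n):
        if s[i,4]<300: continue
        d=np.linalg.norm(cast(im,c[i],under+.008)[0,:2]-pred)
        if best is None or d<best[0]: best=(d,i)
    i=best[1]
    cs=max(cv2.findContours((l==i).astype(np.uint8),0,1)[0],key=cv2.contourArea).reshape(-1,2)
    W=cast(im,cs,under+.008)[:,:2]
    (cx,cy),(w,h),ang=cv2.minAreaRect((W*1000).astype(np.float32))
    cand=np.array([ang+k*90 for k in range(-4,5)]); ha=cand[np.argmin(np.abs((cand-hd+180)%360-180))]
    a=np.radians(ha); ex=np.array([np.cos(a),np.sin(a)]); ey=np.array([-ex[1],ex[0]])
    X=W@ex*1000; Y=W@ey*1000
    xs,ys=np.sort(X),np.sort(Y); k=4
    xm=np.median(xs[-2*k:]); yl,yh=np.median(ys[:2*k]),np.median(ys[-2*k:])
    gx=xm-x1; gy=((yl-y0)+(yh-y1))/2
    P=(gx*ex+gy*ey)/1000
    print("blade",name,"hd",round(ha,2),"size x",round(xs[-1]-xs[0],1),"exp",x1-x0,"size y",round(yh-yl,1),"exp",y1-y0,"-> grip centre",P.round(4))
    return P,ha
E
python3 - <<'E'
from h import *
plan([.425,-.072,.20],152)
E
```

```text
[[[30.0,-10.0,4.0],[0.0,0.0,3.7]],[[30.0,-11.0,3.0],[0.0,0.0,3.7]],[[29.0,-14.0,4.0],[0.0,0.0,3.7]],[[28.0,-15.0,4.0],[0.0,0.0,3.7]],[[26.0,-17.0,4.0],[0.0,0.0,3.7]],[[26.0,-19.0,3.0],[0.0,0.0,3.7]],[[25.0,-20.0,4.0],[0.0,0.0,3.7]],[[22.6,-21.7,3.8],[-0.0,-0.0,4.1]]]
dh -30.0 L 256
```

>>> {"fn": "arm_command", "kwargs": {"commands": [[[30, -10, 4], [0, 0, 3.7]], [[30, -11, 3], [0, 0, 3.7]], [[29, -14, 4], [0, 0, 3.7]], [[28, -15, 4], [0, 0, 3.7]], [[26, -17, 4], [0, 0, 3.7]], [[26, -19, 3], [0, 0, 3.7]], [[25, -20, 4], [0, 0, 3.7]], [[22.5, -21.5, 4], [0, 0, 4.1]], [[0, 0, 0], [0, 0, 0]], [[0, 0, 0], [0, 0, 0]], [[0, 0, 0], [0, 0, 0]], [[0, 0, 0], [0, 0, 0]]], "hand": 0.6}}

```text
t: 21.57
position: [0.4268, -0.0713, 0.2001]
eef_rot: [0.241, 0.97, -0.0, 0.001]
ft_force: [-0.4, 0.4, -0.1]
grip_width: 0.6
```

```bash
python3 look.py k1 0.034
python3 - <<'E'
from h import *
wblade(load("k1.npz"),"knife",(.424,-.072),-28)
E
```

```text
t 21.5667 [ 0.4268 -0.0713  0.2001] hd 152.1 [-0.33  0.15 -0.47  0.94  0.    0.15] [-0.4  0.4 -0.1] 0.6
grip px [509. 123.] ctr 431.6 93.4 size 57.9 20.7 hd -25.7 depth z 0.0337
grip px [319. 215.] ctr 425.3 -68.3 size 51.7 20.4 hd -27.4 depth z 0.0335
grip px [ 87. 275.] ctr 378.7 -267.0 size 59.7 21.2 hd -82.2 depth z 0.037
grip px [ 55. 355.] ctr 427.5 -340.5 size 28.7 21.3 hd 7.2 depth z 0.037
blade knife hd -27.99 size x 54.2 exp 54 size y 41.3 exp 42 -> grip centre [ 0.4277 -0.0682]
```

View pics/k1.png

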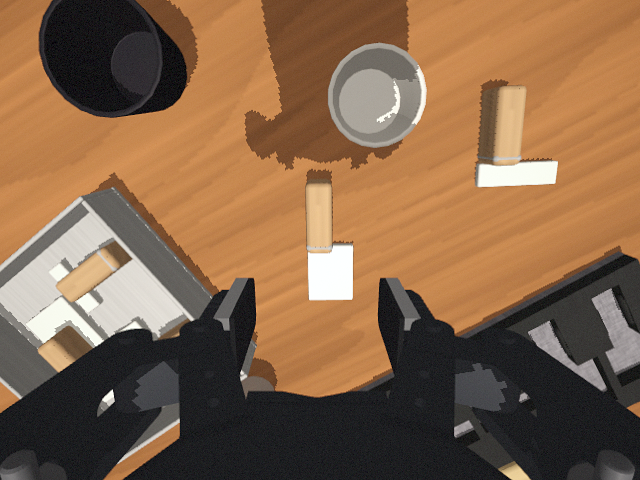

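>>> {"fn": "arm_command", "kwargs": {"commands": [[[0, 1.5, 30], [0, 0, 0]], [[0, 1, 30], [0, 0, 0]], [[0, 0, 30], [0, 0, 0]], [[0, 0, 30], [0, 0, 0]], [[0, 0, 30], [0, 0, 0]], [[0, 0, 13], [0, 0, 0]], [[0, 0, 0], [0, 0, 0]], [[0, 0, 0], [0, 0, 0]], [[0, 0, 0], [0, 0, 0]], [[0, 0, 0], [0, 0, 0]]]}}

```text
t: 22.45
position: [0.4282, -0.0692, 0.0378]
eef_rot: [0.242, 0.97, -0.0, 0.001]
ft_force: [-0.6, 0.6, -0.2]
grip_width: 0.598
```

>>> {"fn": "arm_command", "kwargs": {"commands": [[[0, 0, 0], [0, 0, 0]], [[0, 0, 0], [0, 0, 0]], [[0, 0, 0], [0, 0, 0]], [[0, 0, 0], [0, 0, 0]], [[0, 0, 0], [0, 0, 0]], [[0, 0, 0], [0, 0, 0]], [[0, 0, 0], [0, 0, 0]]], "hand": 0, "newtons": 50}}

```text
t: 23.03
position: [0.4276, -0.0691, 0.0376]
eef_rot: [0.242, 0.97, 0.0, 0.001]
ft_force: [-1.4, 0.8, 8.5]
grip_width: 0.242
```

>>> {"fn": "arm_command", "kwargs": {"commands": [[[0, 0, -25], [0, 0, 0]], [[0, 0, -40], [0, 0, 0]], [[0, 0, -30], [0, 0, 0]], [[0, 0, 0], [0, 0, 0]], [[0, 0, 0], [0, 0, 0]], [[0, 0, 0], [0, 0, 0]]]}}

```text
t: 23.53
position: [0.4267, -0.0689, 0.1316]
eef_rot: [0.242, 0.97, -0.0, 0.0]
ft_force: [-0.8, -0.1, -1.8]
grip_width: 0.242
```

```bash
python3 look.py k2 0
python3 - <<'E'
from h import *
plan([.6463,.0652,.125],184.4)
E
```

```text
t 23.5333 [ 0.4267 -0.0689  0.1316] hd 152.0 [-0.33  0.23 -0.58  0.76 -0.    0.16] [-0.8 -0.1 -1.8] 0.242
[[[-15.0,25.0,1.0],[0.0,0.0,-3.6]],[[-16.0,23.0,0.0],[0.0,0.0,-3.6]],[[-17.0,23.0,1.0],[0.0,0.0,-3.6]],[[-19.0,21.0,1.0],[0.0,0.0,-3.6]],[[-21.0,21.0,0.0],[0.0,0.0,-3.6]],[[-21.0,18.0,1.0],[0.0,0.0,-3.6]],[[-23.0,18.0,1.0],[0.0,0.0,-3.6]],[[-23.0,16.0,0.0],[0.0,0.0,-3.6]],[[-25.0,14.5,0.8],[0.0,-0.1,-3.6]]]
dh 32.4 L 258
```

View pics/k2.png

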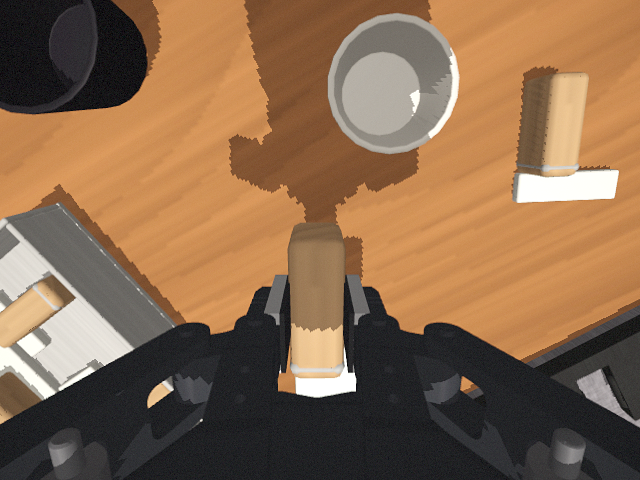

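>>> {"fn": "arm_command", "kwargs": {"commands": [[[-15, 25, 1], [0, 0, -3.6]], [[-16, 23, 0], [0, 0, -3.6]], [[-17, 23, 1], [0, 0, -3.6]], [[-19, 21, 1], [0, 0, -3.6]], [[-21, 21, 0], [0, 0, -3.6]], [[-21, 18, 1], [0, 0, -3.6]], [[-23, 18, 1], [0, 0, -3.6]], [[-23, 16, 0], [0, 0, -3.6]], [[-25, 14.5, 1], [0, 0, -3.6]], [[0, 0, 0], [0, 0, 0]], [[0, 0, 0], [0, 0, 0]], [[0, 0, 0], [0, 0, 0]]]}}

```text
t: 24.58
position: [0.6456, 0.0649, 0.1239]
eef_rot: [-0.038, 0.999, -0.0, -0.002]
ft_force: [-0.5, 0.7, -1.2]
grip_width: 0.24
```

```bash
python3 look.py k3 0
```

```text
t 24.5833 [0.6456 0.0649 0.1239] hd -175.6 [-0.01  0.61  0.02  0.98 -0.   -0.09] [-0.5  0.7 -1.2] 0.24
```

View pics/k3.png

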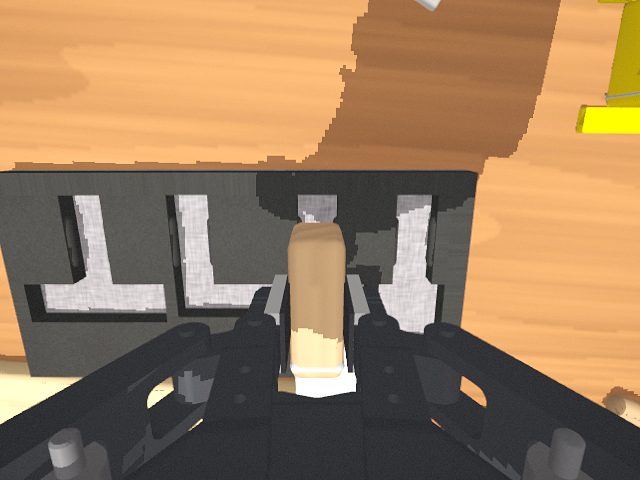

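>>> {"fn": "arm_command", "kwargs": {"commands": [[[-0.5, 0, 25], [0, 0, 0]], [[0, 0, 20], [0, 0, 0]], [[0, 0, 10], [0, 0, 0]], [[0, 0, 4], [0, 0, 0]], [[0, 0, 0], [0, 0, 0]], [[0, 0, 0], [0, 0, 0]], [[0, 0, 0], [0, 0, 0]]]}}

```text
t: 25.22
position: [0.6482, 0.0649, 0.068]
eef_rot: [-0.038, 0.999, -0.0, 0.001]
ft_force: [-1.2, -0.5, -0.6]
grip_width: 0.244
```

```bash
python3 look.py k4 0
```

```text
t 25.2167 [0.6482 0.0649 0.068 ] hd -175.6 [-0.01  0.67 -0.04  0.86  0.   -0.09] [-1.2 -0.5 -0.6] 0.244
```

View pics/k4.png

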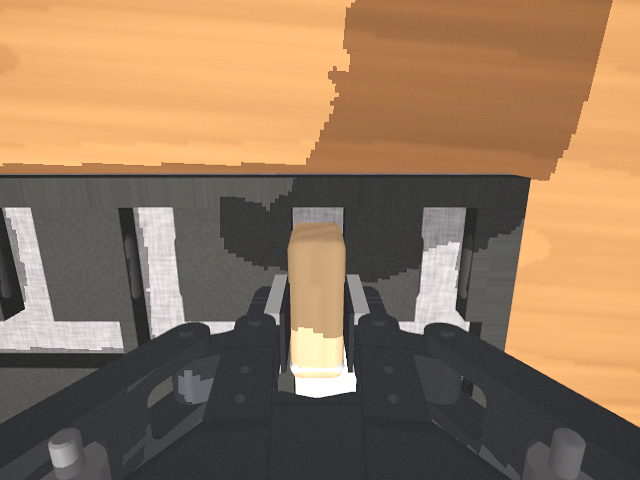

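>>> {"fn": "arm_command", "kwargs": {"commands": [[[1.5, 0, 3], [0, 0, 0]], [[0, 0, 0], [0, 0, 0]], [[0, 0, 0], [0, 0, 0]], [[0, 0, 0], [0, 0, 0]], [[0, 0, 0], [0, 0, 0]]]}}

```text
t: 25.68
position: [0.646, 0.0649, 0.0638]
eef_rot: [-0.038, 0.999, -0.0, 0.0]
ft_force: [-0.1, 0.6, -0.5]
grip_width: 0.246
```

>>> {"fn": "arm_command", "kwargs": {"commands": [[[0, 0, 0], [0, 0, 0]], [[0, 0, 0], [0, 0, 0]], [[0, 0, 0], [0, 0, 0]]]}}

```text
t: 25.93
position: [0.646, 0.0649, 0.0637]
eef_rot: [-0.038, 0.999, 0.0, 0.0]
ft_force: [-1.0, -0.7, -0.5]
grip_width: 0.241
```

>>> {"fn": "arm_command", "kwargs": {"commands": [[[0, 0, 2], [0, 0, 0]], [[0, 0, 2], [0, 0, 0]], [[0, 0, 2], [0, 0, 0]], [[0, 0, 2], [0, 0, 0]], [[0, 0, 2], [0, 0, 0]], [[0, 0, 0], [0, 0, 0]], [[0, 0, 0], [0, 0, 0]]]}}

```text
t: 26.52
position: [0.6458, 0.0649, 0.0534]
eef_rot: [-0.038, 0.999, 0.0, -0.0]
ft_force: [-1.1, -0.8, -0.7]
grip_width: 0.242
```

>>> {"fn": "arm_command", "kwargs": {"commands": [[[0, 0, 2], [0, 0, 0]], [[0, 0, 2], [0, 0, 0]], [[0, 0, 2], [0, 0, 0]], [[0, 0, 1], [0, 0, 0]], [[0, 0, 0], [0, 0, 0]], [[0, 0, 0], [0, 0, 0]]]}}

```text
t: 27.02
position: [0.6458, 0.0649, 0.0465]
eef_rot: [-0.038, 0.999, 0.0, -0.0]
ft_force: [-0.5, -1.2, -1.4]
grip_width: 0.24
```

```bash
python3 look.py k5 0
```

```text
t 27.0167 [0.6458 0.0649 0.0465] hd -175.6 [-0.01  0.69 -0.07  0.82 -0.   -0.09] [-0.5 -1.2 -1.4] 0.24
```

View pics/k5.png

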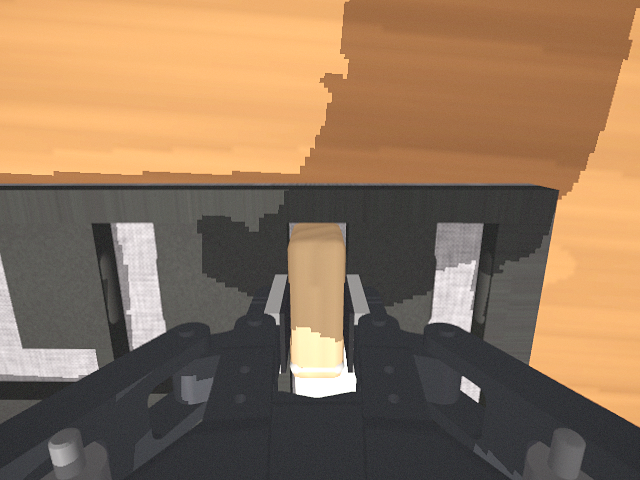

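Run:
```python
from h import *
for f in ("k2","k3","k4","k5"):
    im=load(f+".npz"); C=cloud(im)
    print(f,"grip",np.median(C[240:320,305:330],axis=(0,1)).round(4), "end",np.median(C[232:240,305:330],axis=(0,1)).round(4),"foam",np.median(C[215:240,240:270],axis=(0,1)).round(4),"blade",np.median(C[380:390,310:345],axis=(0,1)).round(4), im["xyz"].round(4))
```

```text
k2 grip [ 0.4145 -0.0622  0.1276] end [ 0.4014 -0.0552  0.1192] foam [ 4.039e-01 -1.073e-01 -4.000e-04] blade [ 0.4752 -0.0887  0.1015] [ 0.3682 -0.0381  0.2549]
k3 grip [0.6317 0.0643 0.12  ] end [0.617  0.0631 0.1119] foam [0.6389 0.0251 0.0217] blade [0.6971 0.0743 0.0938] [0.5801 0.0599 0.2474]
k4 grip [0.6343 0.0643 0.064 ] end [0.6196 0.0631 0.0555] foam [0.6271 0.0338 0.0218] blade [0.7001 0.0743 0.038 ] [0.582  0.0598 0.1911]
k5 grip [0.6319 0.0643 0.0425] end [0.6171 0.0631 0.0344] foam [0.6189 0.0372 0.0217] blade [0.6976 0.0744 0.0164] [0.5799 0.0598 0.1698]
```

>>> {"fn": "arm_command", "kwargs": {"commands": [[[0, 0, 1], [0, 0, 0]], [[0, 0, 1], [0, 0, 0]], [[0, 0, 0], [0, 0, 0]], [[0, 0, 0], [0, 0, 0]]]}}

```text
t: 27.4
position: [0.646, 0.0649, 0.0456]
eef_rot: [-0.039, 0.999, -0.0, 0.0]
ft_force: [-3.7, 1.3, 8.0]
grip_width: 0.241
```

>>> {"fn": "arm_command", "kwargs": {"commands": [[[0, 0, 0], [0, 0, 0]], [[0, 0, 0], [0, 0, 0]], [[0, 0, 0], [0, 0, 0]], [[0, 0, -25], [0, 0, 0]], [[0, 0, -40], [0, 0, 0]], [[0, 0, -40], [0, 0, 0]], [[0, 0, -40], [0, 0, 0]], [[0, 0, -10], [0, 0, 0]], [[0, 0, 0], [0, 0, 0]], [[0, 0, 0], [0, 0, 0]], [[0, 0, 0], [0, 0, 0]]], "hand": 0.6}}

```text
t: 28.32
position: [0.6452, 0.0649, 0.1981]
eef_rot: [-0.038, 0.999, 0.0, -0.001]
ft_force: [-0.1, -0.1, -0.5]
grip_width: 0.6
```

```bash
python3 look.py k6 0.042
python3 - <<'E'
from h import *
plan([.432,.095,.20],154.4)
E
```

```text
t 28.3167 [0.6452 0.0649 0.1981] hd -175.6 [-0.01  0.56  0.13  1.14 -0.   -0.09] [-0.1 -0.1 -0.5] 0.6
grip px [317. 222.] ctr 645.1 65.7 size 49.5 20.3 hd 3.9 depth z 0.0417
[[[30.0,7.0,-0.0],[0.0,0.0,4.3]],[[30.0,4.0,-0.0],[0.0,0.0,4.3]],[[31.0,2.0,-1.0],[0.0,0.0,4.3]],[[31.0,-0.0,0.0],[0.0,0.0,4.3]],[[30.0,-3.0,-0.0],[0.0,0.0,4.3]],[[31.0,-5.0,-0.0],[0.0,0.0,4.3]],[[29.8,-6.7,-0.5],[-0.1,-0.1,4.2]]]
dh -30.0 L 215
```

View pics/k6.png

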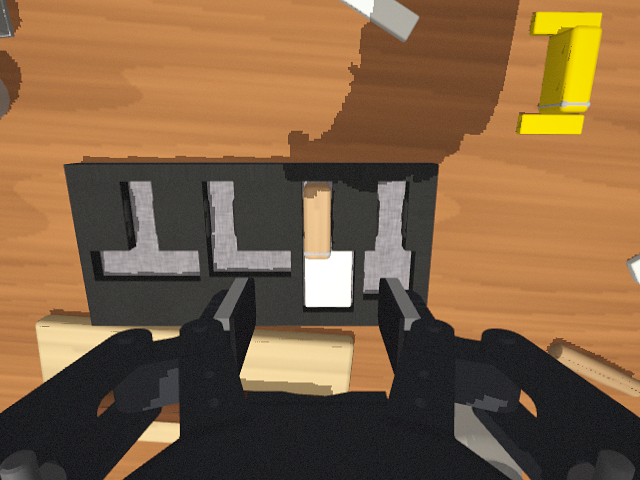

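The knife is home: its grip top is at 41.7 mm against 42 expected. Next is the gauge.

>>> {"fn": "arm_command", "kwargs": {"commands": [[[30, 7, 0], [0, 0, 4.3]], [[30, 4, 0], [0, 0, 4.3]], [[31, 2, -1], [0, 0, 4.3]], [[31, 0, 0], [0, 0, 4.3]], [[30, -3, 0], [0, 0, 4.3]], [[31, -5, 0], [0, 0, 4.3]], [[30, -6.5, 0], [0, 0, 4.2]], [[0, 0, 0], [0, 0, 0]], [[0, 0, 0], [0, 0, 0]], [[0, 0, 0], [0, 0, 0]], [[0, 0, 0], [0, 0, 0]]], "hand": 0.6}}

```text
t: 29.28
position: [0.4335, 0.0951, 0.2003]
eef_rot: [0.221, 0.975, -0.0, -0.0]
ft_force: [-0.6, -1.0, 0.6]
grip_width: 0.605
```

```bash
python3 look.py g1 0.034
python3 - <<'E'
from h import *
wblade(load("g1.npz"),"gauge",(.431,.094),-25.6)
E
```

```text
t 29.2833 [0.4335 0.0951 0.2003] hd 154.4 [ 0.05  0.18 -0.44  0.95 -0.    0.5 ] [-0.6 -1.   0.6] 0.605
grip px [315. 213.] ctr 428.6 96.4 size 52.2 21.5 hd -25.6 depth z 0.0334
blade gauge hd 334.39 size x 20.1 exp 20 size y 66.7 exp 68 -> grip centre [0.4315 0.0953]
```

View pics/g1.png

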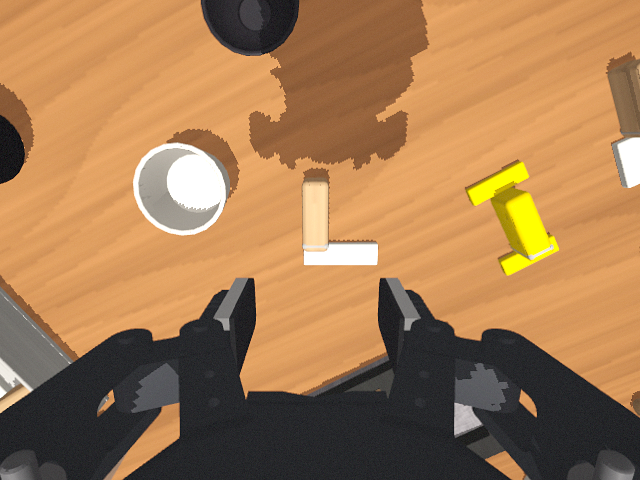

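>>> {"fn": "arm_command", "kwargs": {"commands": [[[1.5, -0.5, 30], [0, 0, 0]], [[0, 0, 30], [0, 0, 0]], [[0, 0, 30], [0, 0, 0]], [[0, 0, 30], [0, 0, 0]], [[0, 0, 30], [0, 0, 0]], [[0, 0, 13], [0, 0, 0]], [[0, 0, 0], [0, 0, 0]], [[0, 0, 0], [0, 0, 0]], [[0, 0, 0], [0, 0, 0]], [[0, 0, 0], [0, 0, 0]]]}}

```text
t: 30.17
position: [0.4324, 0.0955, 0.0388]
eef_rot: [0.221, 0.975, 0.0, 0.001]
ft_force: [0.6, -0.1, 0.4]
grip_width: 0.604
```

>>> {"fn": "arm_command", "kwargs": {"commands": [[[1, -0.5, 1], [0, 0, 0]], [[0, 0, 0], [0, 0, 0]], [[0, 0, 0], [0, 0, 0]]]}}

```text
t: 30.42
position: [0.4303, 0.0955, 0.0372]
eef_rot: [0.221, 0.975, 0.0, 0.0]
ft_force: [-0.7, 1.0, -0.2]
grip_width: 0.6
```

>>> {"fn": "arm_command", "kwargs": {"commands": [[[0, 0, 0], [0, 0, 0]], [[0, 0, 0], [0, 0, 0]], [[0, 0, 0], [0, 0, 0]], [[0, 0, 0], [0, 0, 0]], [[0, 0, 0], [0, 0, 0]], [[0, 0, 0], [0, 0, 0]], [[0, 0, 0], [0, 0, 0]]], "hand": 0}}

```text
t: 31.0
position: [0.4302, 0.0955, 0.0371]
eef_rot: [0.221, 0.975, 0.0, 0.0]
ft_force: [-2.2, 0.2, 6.8]
grip_width: 0.245
```

>>> {"fn": "arm_command", "kwargs": {"commands": [[[0, 0, -25], [0, 0, 0]], [[0, 0, -40], [0, 0, 0]], [[0, 0, -30], [0, 0, 0]], [[0, 0, 0], [0, 0, 0]], [[0, 0, 0], [0, 0, 0]], [[0, 0, 0], [0, 0, 0]]]}}

```text
t: 31.5
position: [0.4297, 0.0954, 0.1313]
eef_rot: [0.221, 0.975, -0.0, -0.0]
ft_force: [-0.4, -0.7, -0.8]
grip_width: 0.24
```

```bash
python3 look.py g2 0
python3 - <<'E'
from h import *
plan([.6526,-.0156,.11],184.4)
E
```

```text
t 31.5 [0.4297 0.0954 0.1313] hd 154.4 [ 0.05  0.25 -0.56  0.77 -0.    0.5 ] [-0.4 -0.7 -0.8] 0.24
[[[-31.0,-0.0,3.0],[0.0,0.0,-3.7]],[[-31.0,-3.0,2.0],[0.0,0.0,-3.7]],[[-31.0,-4.0,3.0],[0.0,0.0,-3.7]],[[-31.0,-7.0,2.0],[0.0,0.0,-3.7]],[[-30.0,-8.0,3.0],[0.0,0.0,-3.7]],[[-29.0,-11.0,2.0],[0.0,0.0,-3.7]],[[-29.0,-12.0,3.0],[0.0,0.0,-3.7]],[[-27.7,-13.7,2.4],[-0.0,-0.1,-4.1]]]
dh 30.0 L 250
```

View pics/g2.png

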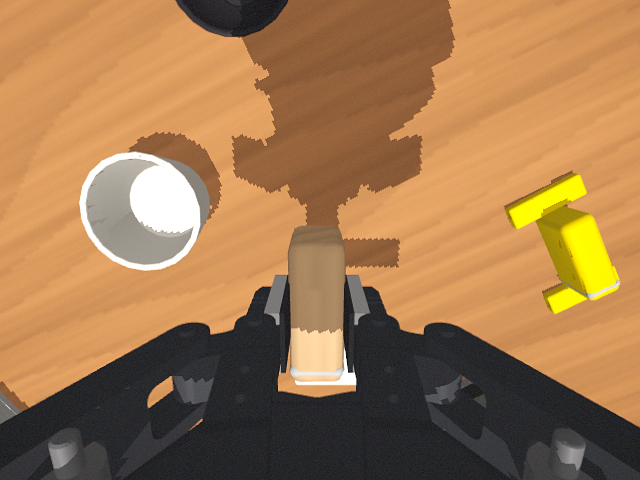

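>>> {"fn": "arm_command", "kwargs": {"commands": [[[-31, 0, 3], [0, 0, -3.7]], [[-31, -3, 2], [0, 0, -3.7]], [[-31, -4, 3], [0, 0, -3.7]], [[-31, -7, 2], [0, 0, -3.7]], [[-30, -8, 3], [0, 0, -3.7]], [[-29, -11, 2], [0, 0, -3.7]], [[-29, -12, 3], [0, 0, -3.7]], [[-26.5, -13.7, 2], [0, 0, -4.1]], [[0, 0, 0], [0, 0, 0]], [[0, 0, 0], [0, 0, 0]], [[0, 0, 0], [0, 0, 0]]]}}

```text
t: 32.47
position: [0.6508, -0.0153, 0.1098]
eef_rot: [-0.038, 0.999, 0.0, -0.002]
ft_force: [0.1, 0.2, -0.9]
grip_width: 0.246
```

>>> {"fn": "arm_command", "kwargs": {"commands": [[[0, 0, 20], [0, 0, 0]], [[0, 0, 15], [0, 0, 0]], [[0, 0, 8], [0, 0, 0]], [[0, 0, 0], [0, 0, 0]], [[0, 0, 0], [0, 0, 0]], [[0, 0, 0], [0, 0, 0]], [[0, 0, 0], [0, 0, 0]]]}}

```text
t: 33.05
position: [0.6529, -0.0155, 0.0698]
eef_rot: [-0.038, 0.999, -0.0, 0.001]
ft_force: [0.2, 0.5, -0.2]
grip_width: 0.246
```

```bash
python3 look.py g3 0
```

```text
t 33.05 [ 0.6529 -0.0155  0.0698] hd -175.6 [-0.14  0.67 -0.04  0.87 -0.   -0.21] [ 0.2  0.5 -0.2] 0.246
```

View pics/g3.png

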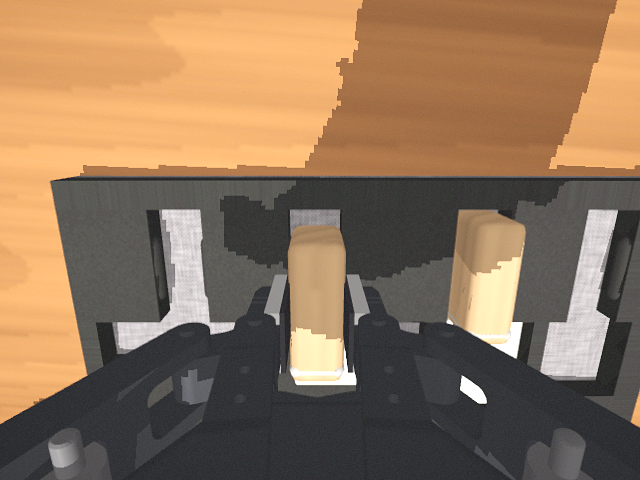

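>>> {"fn": "arm_command", "kwargs": {"commands": [[[1.2, 0, 4], [0, 0, 0]], [[0, 0, 2], [0, 0, 0]], [[0, 0, 0], [0, 0, 0]], [[0, 0, 0], [0, 0, 0]], [[0, 0, 0], [0, 0, 0]]]}}

```text
t: 33.52
position: [0.6511, -0.0156, 0.0627]
eef_rot: [-0.038, 0.999, 0.0, -0.0]
ft_force: [0.0, 0.1, -0.7]
grip_width: 0.241
```

>>> {"fn": "arm_command", "kwargs": {"commands": [[[0, 0, 2], [0, 0, 0]], [[0, 0, 2], [0, 0, 0]], [[0, 0, 2], [0, 0, 0]], [[0, 0, 0], [0, 0, 0]]]}}

```text
t: 33.85
position: [0.6511, -0.0158, 0.0563]
eef_rot: [-0.038, 0.999, -0.0, -0.0]
ft_force: [-0.7, -0.6, 0.2]
grip_width: 0.242
```

>>> {"fn": "arm_command", "kwargs": {"commands": [[[0, 0, 2], [0, 0, 0]], [[0, 0, 2], [0, 0, 0]], [[0, 0, 2], [0, 0, 0]], [[0, 0, 0], [0, 0, 0]]]}}

```text
t: 34.18
position: [0.6509, -0.0156, 0.0502]
eef_rot: [-0.038, 0.999, -0.0, -0.0]
ft_force: [0.1, -0.7, -1.5]
grip_width: 0.242
```

>>> {"fn": "arm_command", "kwargs": {"commands": [[[0, 0, 2], [0, 0, 0]], [[0, 0, 2], [0, 0, 0]], [[0, 0, 2], [0, 0, 0]], [[0, 0, 1], [0, 0, 0]], [[0, 0, 0], [0, 0, 0]], [[0, 0, 0], [0, 0, 0]]]}}

```text
t: 34.68
position: [0.6511, -0.0157, 0.0451]
eef_rot: [-0.038, 0.999, -0.0, 0.0]
ft_force: [-5.0, -0.5, 14.8]
grip_width: 0.243
```

>>> {"fn": "arm_command", "kwargs": {"commands": [[[0, 0, 0], [0, 0, 0]], [[0, 0, 0], [0, 0, 0]], [[0, 0, 0], [0, 0, 0]], [[0, 0, -25], [0, 0, 0]], [[0, 0, -40], [0, 0, 0]], [[0, 0, -40], [0, 0, 0]], [[0, 0, -40], [0, 0, 0]], [[0, 0, -10], [0, 0, 0]], [[0, 0, 0], [0, 0, 0]], [[0, 0, 0], [0, 0, 0]], [[0, 0, 0], [0, 0, 0]]], "hand": 0.6}}

```text
t: 35.6
position: [0.6504, -0.0155, 0.1971]
eef_rot: [-0.038, 0.999, 0.0, -0.001]
ft_force: [-0.4, -0.5, -0.9]
grip_width: 0.598
```

```bash
python3 look.py g4 0.042
python3 - <<'E'
from h import *
im=optics.get_image("top"); cv2.imwrite("pics/top2.png",im["pixels"][:,:,::-1])
plan([.456,.368,.20],180.5)
E
```

```text
t 35.6 [ 0.6504 -0.0155  0.1971] hd -175.6 [-0.14  0.56  0.13  1.14  0.   -0.21] [-0.4 -0.5 -0.9] 0.598
grip px [315. 224.] ctr 650.2 -16.0 size 52.5 20.4 hd 3.8 depth z 0.0417
grip px [418. 221.] ctr 643.6 64.5 size 51.6 21.3 hd 4.4 depth z 0.0418
[[[12.0,28.0,-0.0],[0.0,0.0,0.3]],[[12.0,29.0,-0.0],[0.0,0.0,0.3]],[[12.0,28.0,-1.0],[0.0,0.0,0.3]],[[12.0,28.0,0.0],[0.0,0.0,0.3]],[[12.0,28.0,0.0],[0.0,0.0,0.3]],[[13.0,28.0,-0.0],[0.0,0.0,0.3]],[[12.0,28.0,-0.0],[0.0,0.0,0.3]],[[13.0,28.0,-0.0],[0.0,0.0,0.3]],[[13.0,28.0,-1.0],[0.0,0.0,0.3]],[[13.0,28.0,0.0],[0.0,0.0,0.3]],[[13.0,28.0,0.0],[0.0,0.0,0.3]],[[13.0,27.0,-0.0],[0.0,0.0,0.3]]]
[[[14.0,28.0,-0.0],[0.0,0.0,0.3]],[[13.5,27.4,-0.5],[0.0,-0.2,0.0]]]
dh -3.9 L 430
```

View pics/g4.png

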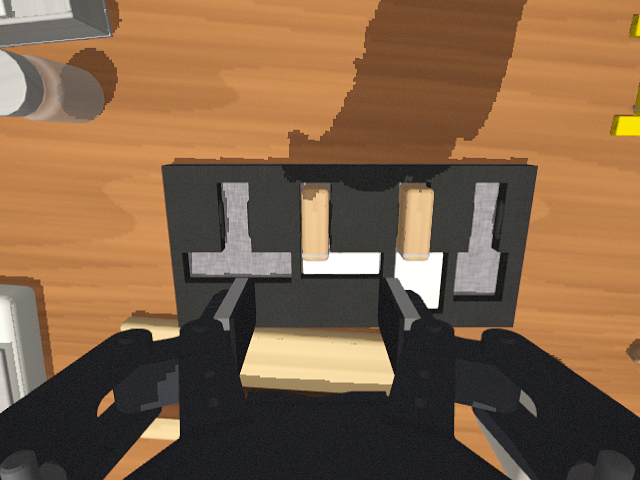

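View pics/top2.png

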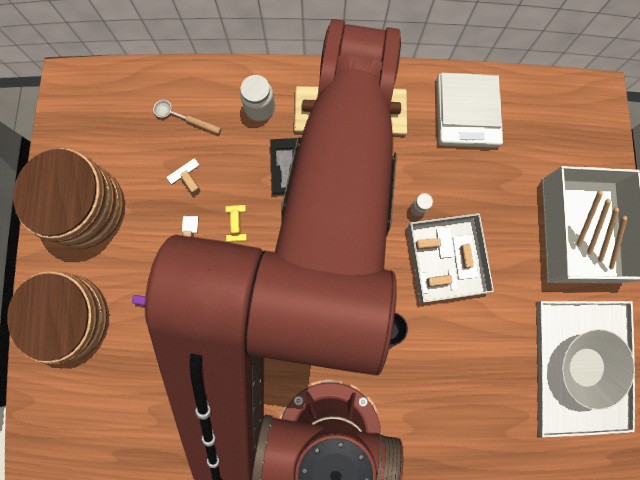

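The gauge and knife are both home, with grip tops at 41.7 and 41.8 mm. The scraper and paddle haven't moved. Next is the paddle.

>>> {"fn": "arm_command", "kwargs": {"commands": [[[12, 28, 0], [0, 0, 0.3]], [[12, 29, 0], [0, 0, 0.3]], [[12, 28, -1], [0, 0, 0.3]], [[12, 28, 0], [0, 0, 0.3]], [[12, 28, 0], [0, 0, 0.3]], [[13, 28, 0], [0, 0, 0.3]], [[12, 28, 0], [0, 0, 0.3]], [[13, 28, 0], [0, 0, 0.3]], [[13, 28, -1], [0, 0, 0.3]], [[13, 28, 0], [0, 0, 0.3]], [[13, 28, 0], [0, 0, 0.3]], [[13, 27, 0], [0, 0, 0.3]]]}}

```text
t: 36.7
position: [0.4837, 0.3139, 0.1995]
eef_rot: [-0.007, 1.0, -0.0, -0.001]
ft_force: [0.3, -0.7, 0.3]
grip_width: 0.599
```

>>> {"fn": "arm_command", "kwargs": {"commands": [[[14, 28, 0], [0, 0, 0.3]], [[13.5, 27.5, -0.5], [0, 0, 0]], [[0, 0, 0], [0, 0, 0]], [[0, 0, 0], [0, 0, 0]], [[0, 0, 0], [0, 0, 0]], [[0, 0, 0], [0, 0, 0]]]}}

```text
t: 37.2
position: [0.4572, 0.3671, 0.2006]
eef_rot: [-0.004, 1.0, -0.0, -0.0]
ft_force: [0.9, 0.0, 0.1]
grip_width: 0.603
```

```bash
python3 look.py p1 0.034
python3 - <<'E'
from h import *
wblade(load("p1.npz"),"paddle",(.456,.368),.5)
E
```

```text
t 37.2 [0.4572 0.3671 0.2006] hd -179.5 [ 0.55  0.44 -0.07  1.07 -0.    0.54] [0.9 0.  0.1] 0.603
grip px [321. 217.] ctr 456.4 371.2 size 52.6 21.3 hd 0.1 depth z 0.0335
grip px [318. 379.] ctr 610.1 370.8 size 43.3 21.2 hd 37.2 depth z 0.0335
blade paddle hd -359.56 size x 42.2 exp 42 size y 39.6 exp 40 -> grip centre [0.4593 0.371 ]
```

View pics/p1.png

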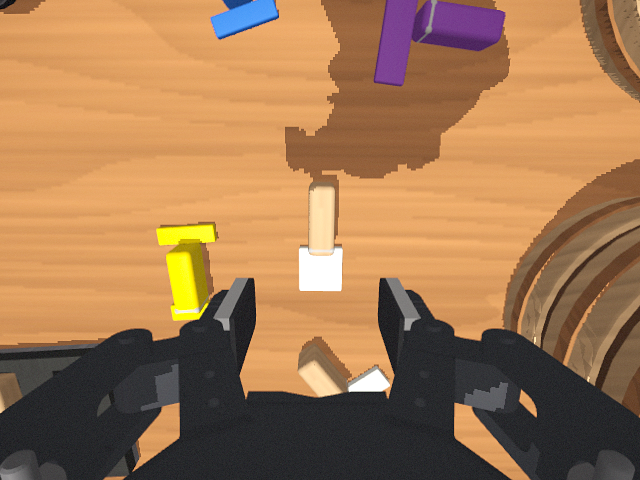

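>>> {"fn": "arm_command", "kwargs": {"commands": [[[-2, 2, 30], [0, 0, 0]], [[0, 2, 30], [0, 0, 0]], [[0, 0, 30], [0, 0, 0]], [[0, 0, 30], [0, 0, 0]], [[0, 0, 30], [0, 0, 0]], [[0, 0, 14], [0, 0, 0]], [[0, 0, 0], [0, 0, 0]], [[0, 0, 0], [0, 0, 0]], [[0, 0, 0], [0, 0, 0]], [[0, 0, 0], [0, 0, 0]], [[0, 0, 0], [0, 0, 0]], [[0, 0, 0], [0, 0, 0]]]}}

```text
t: 38.25
position: [0.4596, 0.3723, 0.0383]
eef_rot: [-0.004, 1.0, 0.0, 0.001]
ft_force: [-0.1, 0.6, 0.1]
grip_width: 0.6
```

>>> {"fn": "arm_command", "kwargs": {"commands": [[[0, -1, 1], [0, 0, 0]], [[0, 0, 0], [0, 0, 0]], [[0, 0, 0], [0, 0, 0]], [[0, 0, 0], [0, 0, 0]], [[0, 0, 0], [0, 0, 0]], [[0, 0, 0], [0, 0, 0]], [[0, 0, 0], [0, 0, 0]], [[0, 0, 0], [0, 0, 0]]], "hand": 0}}

```text
t: 38.92
position: [0.4591, 0.3711, 0.0366]
eef_rot: [-0.004, 1.0, 0.0, 0.0]
ft_force: [-0.4, -0.8, 4.9]
grip_width: 0.241
```

>>> {"fn": "arm_command", "kwargs": {"commands": [[[0, 0, -25], [0, 0, 0]], [[0, 0, -40], [0, 0, 0]], [[0, 0, -30], [0, 0, 0]], [[0, 0, 0], [0, 0, 0]], [[0, 0, 0], [0, 0, 0]], [[0, 0, 0], [0, 0, 0]]]}}

```text
t: 39.42
position: [0.4584, 0.3707, 0.1304]
eef_rot: [-0.004, 1.0, -0.0, -0.0]
ft_force: [-1.1, -0.1, -2.1]
grip_width: 0.246
```

```bash
python3 look.py p2 0
python3 - <<'E'
from h import *
plan([.6413,.1274,.11],184.4)
E
```

```text
t 39.4167 [0.4584 0.3707 0.1304] hd -179.5 [ 0.56  0.5  -0.16  0.91  0.    0.55] [-1.1 -0.1 -2.1] 0.246
[[[-18.0,-24.0,2.0],[0.0,0.0,-0.4]],[[-18.0,-25.0,2.0],[0.0,0.0,-0.4]],[[-18.0,-25.0,2.0],[0.0,0.0,-0.4]],[[-17.0,-25.0,2.0],[0.0,0.0,-0.4]],[[-18.0,-25.0,2.0],[0.0,0.0,-0.4]],[[-17.0,-25.0,2.0],[0.0,0.0,-0.4]],[[-17.0,-25.0,2.0],[0.0,0.0,-0.4]],[[-17.0,-25.0,2.0],[0.0,0.0,-0.4]],[[-17.0,-26.0,2.0],[0.0,0.0,-0.4]],[[-16.3,-25.2,1.8],[-0.1,-0.1,-0.3]]]
dh 3.9 L 305
```

View pics/p2.png

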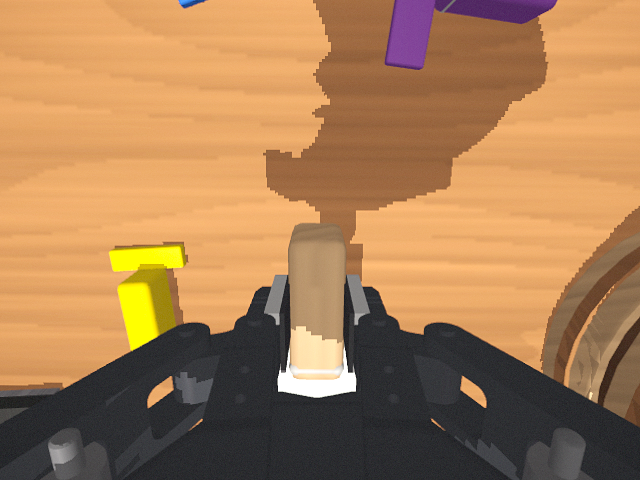

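>>> {"fn": "arm_command", "kwargs": {"commands": [[[-18, -24, 2], [0, 0, -0.4]], [[-18, -25, 2], [0, 0, -0.4]], [[-18, -25, 2], [0, 0, -0.4]], [[-17, -25, 2], [0, 0, -0.4]], [[-18, -25, 2], [0, 0, -0.4]], [[-17, -25, 2], [0, 0, -0.4]], [[-17, -25, 2], [0, 0, -0.4]], [[-17, -25, 2], [0, 0, -0.4]], [[-17, -26, 2], [0, 0, -0.4]], [[-16, -25, 2], [0, 0, -0.3]], [[0, 0, 0], [0, 0, 0]], [[0, 0, 0], [0, 0, 0]]]}}

```text
t: 40.47
position: [0.6414, 0.1266, 0.109]
eef_rot: [-0.037, 0.999, -0.0, -0.002]
ft_force: [-0.4, 1.6, -1.7]
grip_width: 0.243
```

>>> {"fn": "arm_command", "kwargs": {"commands": [[[0, 0, 20], [0, 0, 0]], [[0, 0, 15], [0, 0, 0]], [[0, 0, 5], [0, 0, 0]], [[0, 0, 0], [0, 0, 0]], [[0, 0, 0], [0, 0, 0]], [[0, 0, 0], [0, 0, 0]], [[0, 0, 0], [0, 0, 0]], [[0, 0, 0], [0, 0, 0]]]}}

```text
t: 41.13
position: [0.6424, 0.1283, 0.0721]
eef_rot: [-0.039, 0.999, 0.0, 0.001]
ft_force: [0.7, 0.6, -1.0]
grip_width: 0.244
```

```bash
python3 look.py p3 0
```

```text
t 41.1333 [0.6424 0.1283 0.0721] hd -175.6 [ 0.09  0.67 -0.03  0.87  0.    0.01] [ 0.7  0.6 -1. ] 0.244
```

View pics/p3.png

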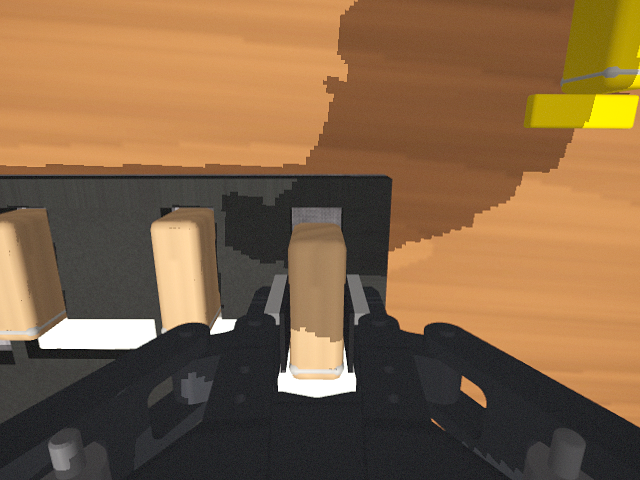

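>>> {"fn": "arm_command", "kwargs": {"commands": [[[1, -0.8, 4], [0, 0, 0]], [[0, 0, 4], [0, 0, 0]], [[0, 0, 0], [0, 0, 0]], [[0, 0, 0], [0, 0, 0]], [[0, 0, 0], [0, 0, 0]]]}}

```text
t: 41.6
position: [0.6409, 0.1272, 0.0631]
eef_rot: [-0.038, 0.999, 0.0, -0.0]
ft_force: [0.5, 0.3, -0.7]
grip_width: 0.241
```

>>> {"fn": "arm_command", "kwargs": {"commands": [[[0, 0, 2], [0, 0, 0]], [[0, 0, 2], [0, 0, 0]], [[0, 0, 2], [0, 0, 0]], [[0, 0, 0], [0, 0, 0]]]}}

```text
t: 41.93
position: [0.6407, 0.1272, 0.0566]
eef_rot: [-0.038, 0.999, -0.0, -0.0]
ft_force: [0.9, -0.7, -0.9]
grip_width: 0.242
```

>>> {"fn": "arm_command", "kwargs": {"commands": [[[0, 0, 2], [0, 0, 0]], [[0, 0, 2], [0, 0, 0]], [[0, 0, 2], [0, 0, 0]], [[0, 0, 0], [0, 0, 0]]]}}

```text
t: 42.27
position: [0.6409, 0.1272, 0.0508]
eef_rot: [-0.038, 0.999, 0.0, -0.0]
ft_force: [-0.1, 0.6, -1.9]
grip_width: 0.242
```

>>> {"fn": "arm_command", "kwargs": {"commands": [[[0, 0, 2], [0, 0, 0]], [[0, 0, 2], [0, 0, 0]], [[0, 0, 2], [0, 0, 0]], [[0, 0, 1], [0, 0, 0]], [[0, 0, 0], [0, 0, 0]], [[0, 0, 0], [0, 0, 0]]]}}

```text
t: 42.77
position: [0.6409, 0.1272, 0.0446]
eef_rot: [-0.038, 0.999, -0.0, 0.0]
ft_force: [-2.5, 0.3, 5.7]
grip_width: 0.245
```

>>> {"fn": "arm_command", "kwargs": {"commands": [[[0, 0, 1], [0, 0, 0]], [[0, 0, 0], [0, 0, 0]]]}}

```text
t: 42.93
position: [0.6409, 0.1273, 0.0445]
eef_rot: [-0.039, 0.999, -0.0, 0.0]
ft_force: [-5.8, 0.2, 14.1]
grip_width: 0.242
```

>>> {"fn": "arm_command", "kwargs": {"commands": [[[0, 0, 0], [0, 0, 0]], [[0, 0, 0], [0, 0, 0]], [[0, 0, 0], [0, 0, 0]], [[0, 0, -25], [0, 0, 0]], [[0, 0, -40], [0, 0, 0]], [[0, 0, -40], [0, 0, 0]], [[0, 0, -40], [0, 0, 0]], [[0, 0, -10], [0, 0, 0]], [[0, 0, 0], [0, 0, 0]], [[0, 0, 0], [0, 0, 0]], [[0, 0, 0], [0, 0, 0]]], "hand": 0.6}}

```text
t: 43.85
position: [0.6402, 0.1271, 0.1966]
eef_rot: [-0.038, 0.999, -0.0, -0.001]
ft_force: [-1.2, -0.8, -0.5]
grip_width: 0.601
```

```bash
python3 look.py p4 0.042
python3 - <<'E'
from h import *
plan([.613,.371,.20],216)
E
```

```text
t 43.85 [0.6402 0.1271 0.1966] hd -175.6 [ 0.08  0.57  0.14  1.14 -0.    0.01] [-1.2 -0.8 -0.5] 0.601
grip px [135. 221.] ctr 652.9 -14.4 size 58.3 21.3 hd 4.5 depth z 0.0413
grip px [238. 220.] ctr 643.7 66.2 size 52.2 20.9 hd 4.4 depth z 0.0416
grip px [317. 221.] ctr 639.0 128.0 size 50.7 20.4 hd 3.9 depth z 0.0416
grip px [626. 223.] ctr 621.0 372.5 size 31.1 14.2 hd 16.6 depth z 0.0343
[[[1.0,31.0,-0.0],[0.0,0.0,-3.9]],[[-1.0,30.0,-1.0],[0.0,0.0,-3.9]],[[-3.0,31.0,-0.0],[0.0,0.0,-3.9]],[[-5.0,30.0,-1.0],[0.0,0.0,-3.9]],[[-8.0,30.0,-0.0],[0.0,0.0,-3.9]],[[-9.0,29.0,-1.0],[0.0,0.0,-3.9]],[[-11.0,29.0,-0.0],[0.0,0.0,-3.9]],[[-13.3,27.3,-0.7],[0.1,-0.2,-4.3]]]
dh 31.6 L 245
```

View pics/p4.png

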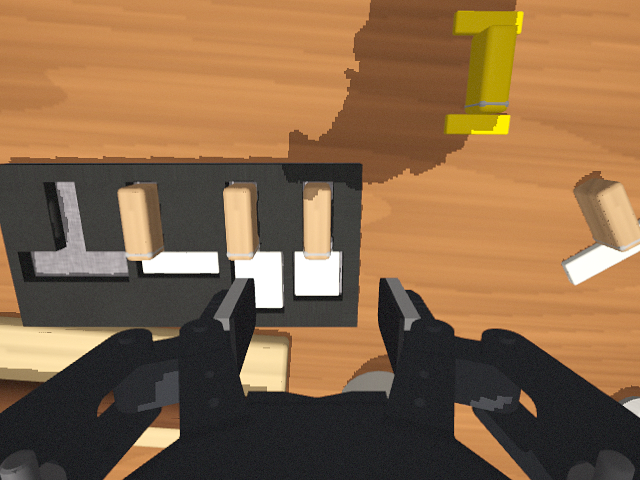

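The paddle is home too, at 41.6 mm. The scraper is last.

>>> {"fn": "arm_command", "kwargs": {"commands": [[[1, 31, 0], [0, 0, -3.9]], [[-1, 30, -1], [0, 0, -3.9]], [[-3, 31, 0], [0, 0, -3.9]], [[-5, 30, -1], [0, 0, -3.9]], [[-8, 30, 0], [0, 0, -3.9]], [[-9, 29, -1], [0, 0, -3.9]], [[-11, 29, 0], [0, 0, -3.9]], [[-13, 27.5, -1], [0, 0, -4.3]], [[0, 0, 0], [0, 0, 0]], [[0, 0, 0], [0, 0, 0]], [[0, 0, 0], [0, 0, 0]], [[0, 0, 0], [0, 0, 0]]]}}

```text
t: 44.9
position: [0.6136, 0.3699, 0.2013]
eef_rot: [-0.308, 0.951, -0.0, -0.001]
ft_force: [-0.5, -0.4, -0.7]
grip_width: 0.601
```

```bash
python3 look.py s1 0.034
python3 - <<'E'
from h import *
wblade(load("s1.npz"),"scraper",(.613,.371),36)
E
```

```text
t 44.9 [0.6136 0.3699 0.2013] hd -144.1 [ 0.44  0.7   0.39  1.26 -0.   -0.19] [-0.5 -0.4 -0.7] 0.601
grip px [24. 56.] ctr 643.3 124.2 size 60.4 23.6 hd 4.3 depth z 0.0411
grip px [317. 222.] ctr 615.9 372.8 size 52.3 21.3 hd 36.5 depth z 0.0336
grip px [518. 299.] ctr 569.5 555.6 size 56.3 9.7 hd 10.6 depth z 0.0366
blade scraper hd -323.09 size x 25.2 exp 24 size y 88.9 exp 90 -> grip centre [0.6191 0.3754]
```

View pics/s1.png

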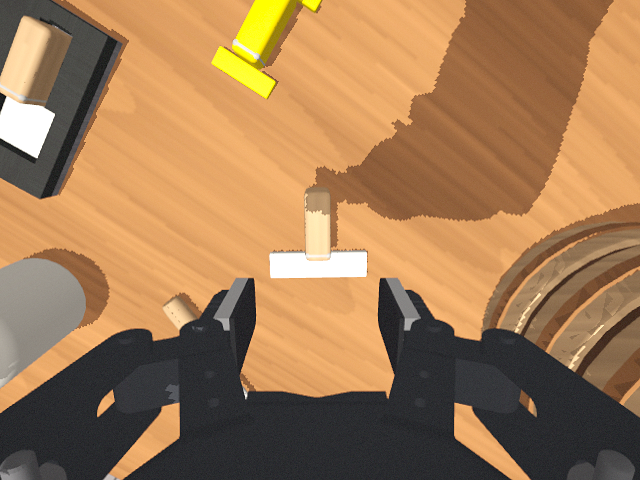

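>>> {"fn": "arm_command", "kwargs": {"commands": [[[-4, 1, 30], [0, 0, -0.9]], [[-3, 0, 30], [0, 0, 0]], [[0, 0, 30], [0, 0, 0]], [[0, 0, 30], [0, 0, 0]], [[0, 0, 30], [0, 0, 0]], [[0, 0, 14], [0, 0, 0]], [[0, 0, 0], [0, 0, 0]], [[0, 0, 0], [0, 0, 0]], [[0, 0, 0], [0, 0, 0]], [[0, 0, 0], [0, 0, 0]], [[0, 0, 0], [0, 0, 0]], [[0, 0, 0], [0, 0, 0]]]}}

```text
t: 45.95
position: [0.6194, 0.3763, 0.0395]
eef_rot: [-0.316, 0.949, 0.0, 0.001]
ft_force: [-0.4, 0.3, -0.2]
grip_width: 0.603
```

>>> {"fn": "arm_command", "kwargs": {"commands": [[[1.3, -0.5, 2], [0, 0, 0]], [[0, 0, 0], [0, 0, 0]], [[0, 0, 0], [0, 0, 0]], [[0, 0, 0], [0, 0, 0]]]}}

```text
t: 46.28
position: [0.6179, 0.3749, 0.0362]
eef_rot: [-0.317, 0.949, -0.0, -0.0]
ft_force: [-0.1, 0.2, 0.5]
grip_width: 0.603
```

>>> {"fn": "arm_command", "kwargs": {"commands": [[[0, 0, 0], [0, 0, 0]], [[0, 0, 0], [0, 0, 0]], [[0, 0, 0], [0, 0, 0]], [[0, 0, 0], [0, 0, 0]], [[0, 0, 0], [0, 0, 0]], [[0, 0, 0], [0, 0, 0]], [[0, 0, 0], [0, 0, 0]]], "hand": 0}}

```text
t: 46.87
position: [0.6181, 0.375, 0.0364]
eef_rot: [-0.317, 0.949, 0.0, 0.0]
ft_force: [0.2, 0.5, 3.1]
grip_width: 0.244
```

>>> {"fn": "arm_command", "kwargs": {"commands": [[[0, 0, -25], [0, 0, 0]], [[0, 0, -40], [0, 0, 0]], [[0, 0, -30], [0, 0, 0]], [[0, 0, 0], [0, 0, 0]], [[0, 0, 0], [0, 0, 0]], [[0, 0, 0], [0, 0, 0]]]}}

```text
t: 47.37
position: [0.6175, 0.3747, 0.1304]
eef_rot: [-0.317, 0.949, -0.0, -0.001]
ft_force: [0.7, 0.2, -1.9]
grip_width: 0.241
```

```bash
python3 look.py s2 0
python3 - <<'E'
from h import *
plan([.6576,-.0825,.12],184.4)
E
```

```text
t 47.3667 [0.6175 0.3747 0.1304] hd -143.1 [ 0.44  0.75  0.29  1.11 -0.   -0.2 ] [ 0.7  0.2 -1.9] 0.241
[[[16.0,-26.0,1.0],[0.0,0.0,2.2]],[[15.0,-27.0,0.0],[0.0,0.0,2.2]],[[14.0,-27.0,1.0],[0.0,0.0,2.2]],[[13.0,-27.0,1.0],[0.0,0.0,2.2]],[[12.0,-29.0,0.0],[0.0,0.0,2.2]],[[11.0,-28.0,1.0],[0.0,0.0,2.2]],[[10.0,-29.0,1.0],[0.0,0.0,2.2]],[[9.0,-30.0,0.0],[0.0,0.0,2.2]],[[7.0,-29.0,1.0],[0.0,0.0,2.2]],[[7.0,-30.0,1.0],[0.0,0.0,2.2]],[[5.0,-30.0,0.0],[0.0,0.0,2.2]],[[4.0,-30.0,1.0],[0.0,0.0,2.2]]]
[[[3.0,-31.0,1.0],[0.0,0.0,2.2]],[[1.0,-30.0,0.0],[0.0,0.0,2.2]],[[1.0,-31.0,1.0],[-0.1,-0.1,1.7]]]
dh -32.5 L 459
```

View pics/s2.png

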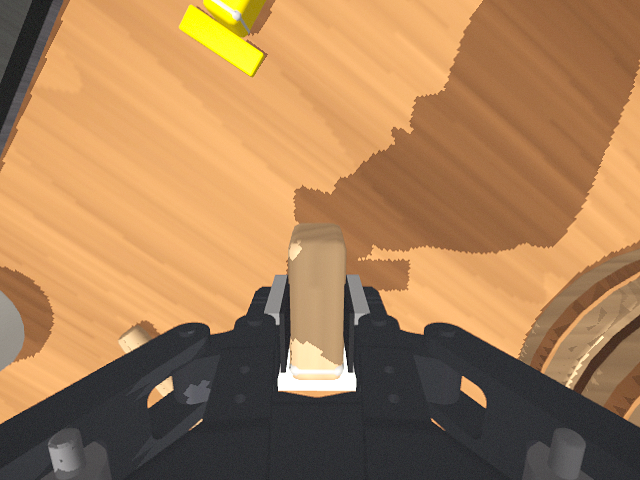

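>>> {"fn": "arm_command", "kwargs": {"commands": [[[16, -26, 1], [0, 0, 2.2]], [[15, -27, 0], [0, 0, 2.2]], [[14, -27, 1], [0, 0, 2.2]], [[13, -27, 1], [0, 0, 2.2]], [[12, -29, 0], [0, 0, 2.2]], [[11, -28, 1], [0, 0, 2.2]], [[10, -29, 1], [0, 0, 2.2]], [[9, -30, 0], [0, 0, 2.2]], [[7, -29, 1], [0, 0, 2.2]], [[7, -30, 1], [0, 0, 2.2]], [[5, -30, 0], [0, 0, 2.2]], [[4, -30, 1], [0, 0, 2.2]]]}}

```text
t: 48.42
position: [0.649, 0.0084, 0.1215]
eef_rot: [-0.091, 0.996, 0.0, -0.001]
ft_force: [0.5, -0.2, 0.4]
grip_width: 0.242
```

>>> {"fn": "arm_command", "kwargs": {"commands": [[[3, -31, 1], [0, 0, 2.2]], [[1, -30, 0], [0, 0, 2.2]], [[1, -31, 1], [0, 0, 1.7]], [[0, 0, 0], [0, 0, 0]], [[0, 0, 0], [0, 0, 0]], [[0, 0, 0], [0, 0, 0]], [[0, 0, 20], [0, 0, 0]], [[0, 0, 20], [0, 0, 0]], [[0, 0, 5], [0, 0, 0]], [[0, 0, 0], [0, 0, 0]], [[0, 0, 0], [0, 0, 0]], [[0, 0, 0], [0, 0, 0]]]}}

```text
t: 49.42
position: [0.6591, -0.0816, 0.0773]
eef_rot: [-0.039, 0.999, -0.0, 0.001]
ft_force: [0.0, 0.6, -0.7]
grip_width: 0.24
```

>>> {"fn": "arm_command", "kwargs": {"commands": [[[0, 0, 0], [0, 0, 0]], [[0, 0, 0], [0, 0, 0]]]}}

```text
t: 49.58
position: [0.6591, -0.082, 0.0773]
eef_rot: [-0.039, 0.999, -0.0, 0.001]
ft_force: [-0.1, 0.2, -0.9]
grip_width: 0.242
```

```bash
python3 look.py s3 0
```

```text
t 49.5833 [ 0.6591 -0.082   0.0773] hd -175.6 [-0.23  0.68  0.01  0.9  -0.   -0.31] [-0.1  0.2 -0.9] 0.242
```

View pics/s3.png

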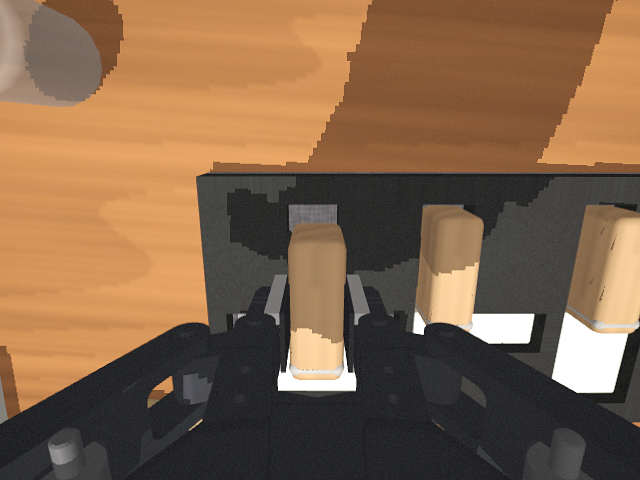

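>>> {"fn": "arm_command", "kwargs": {"commands": [[[1.5, -0.4, 6], [0, 0, 0]], [[0, 0, 7], [0, 0, 0]], [[0, 0, 0], [0, 0, 0]], [[0, 0, 0], [0, 0, 0]], [[0, 0, 0], [0, 0, 0]], [[0, 0, 0], [0, 0, 0]]]}}

```text
t: 50.13
position: [0.6571, -0.0826, 0.0633]
eef_rot: [-0.038, 0.999, -0.0, 0.0]
ft_force: [1.3, -0.1, -0.3]
grip_width: 0.244
```

>>> {"fn": "arm_command", "kwargs": {"commands": [[[0, 0, 2], [0, 0, 0]], [[0, 0, 2], [0, 0, 0]], [[0, 0, 2], [0, 0, 0]], [[0, 0, 0], [0, 0, 0]]]}}

```text
t: 50.47
position: [0.6569, -0.0826, 0.0568]
eef_rot: [-0.038, 0.999, -0.0, -0.0]
ft_force: [0.0, -0.5, -0.6]
grip_width: 0.244
```

>>> {"fn": "arm_command", "kwargs": {"commands": [[[0, 0, 2], [0, 0, 0]], [[0, 0, 2], [0, 0, 0]], [[0, 0, 2], [0, 0, 0]], [[0, 0, 0], [0, 0, 0]]]}}

```text
t: 50.8
position: [0.6568, -0.0827, 0.0507]
eef_rot: [-0.038, 0.999, -0.0, -0.0]
ft_force: [0.5, -1.6, -0.8]
grip_width: 0.242
```

>>> {"fn": "arm_command", "kwargs": {"commands": [[[0, 0, 2], [0, 0, 0]], [[0, 0, 2], [0, 0, 0]], [[0, 0, 2], [0, 0, 0]], [[0, 0, 2], [0, 0, 0]], [[0, 0, 0], [0, 0, 0]], [[0, 0, 0], [0, 0, 0]]]}}

```text
t: 51.3
position: [0.657, -0.0826, 0.0444]
eef_rot: [-0.038, 0.999, -0.0, 0.0]
ft_force: [-5.3, -0.9, 12.4]
grip_width: 0.245
```

>>> {"fn": "arm_command", "kwargs": {"commands": [[[0, 0, 0], [0, 0, 0]], [[0, 0, 0], [0, 0, 0]], [[0, 0, 0], [0, 0, 0]], [[0, 0, -25], [0, 0, 0]], [[0, 0, -40], [0, 0, 0]], [[0, 0, -40], [0, 0, 0]], [[0, 0, -40], [0, 0, 0]], [[0, 0, -30], [0, 0, 0]], [[0, 0, 0], [0, 0, 0]], [[0, 0, 0], [0, 0, 0]]], "hand": 0.5}}

```text
t: 52.13
position: [0.6581, -0.0825, 0.22]
eef_rot: [-0.039, 0.999, -0.0, 0.002]
ft_force: [0.6, 0.3, -0.6]
grip_width: 0.5
```

>>> {"fn": "arm_command", "kwargs": {"commands": [[[0, 25, 0], [0, 0, 0]], [[0, 25, 0], [0, 0, 0]], [[0, 25, 0], [0, 0, 0]], [[0, 20, 0], [0, 0, 0]], [[0, 0, 0], [0, 0, 0]], [[0, 0, 0], [0, 0, 0]], [[0, 0, 0], [0, 0, 0]], [[0, 0, 0], [0, 0, 0]]]}}

```text
t: 52.8
position: [0.6495, 0.0113, 0.2174]
eef_rot: [-0.038, 0.999, -0.0, -0.001]
ft_force: [-0.3, -0.5, -0.1]
grip_width: 0.502
```

```bash
python3 look.py f1 0.042
python3 - <<'E'
from h import *
im=load("f1.npz"); C=cloud(im)
hsv=cv2.cvtColor(im["pixels"],cv2.COLOR_RGB2HSV)
wt=((hsv[...,1]<40)&(hsv[...,2]>150)&(np.abs(C[...,2]-.016)<.01)).astype(np.uint8)
wt=cv2.morphologyEx(wt,cv2.MORPH_OPEN,np.ones((5,5),np.uint8))
n,l,s,c=cv2.connectedComponentsWithStats(wt)
for i in range(1,n):
    if s[i,4]>300:
        m=l==i; P=C[m]; A=np.c_[P[:,:2]-P[:,:2].mean(0),np.ones(len(P))]; k=np.linalg.lstsq(A,P[:,2],rcond=None)[0]
        print("blade",c[i].round(),s[i,4],"z",np.median(P[:,2]).round(4),"tilt deg",np.degrees(k[:2]).round(2))
E
```

```text
t 52.8 [0.6495 0.0113 0.2174] hd -175.6 [-0.09  0.55  0.16  1.18 -0.   -0.17] [-0.3 -0.5 -0.1] 0.502
grip px [203. 214.] ctr 654.5 -83.0 size 52.2 20.7 hd 4.4 depth z 0.0415
grip px [454. 213.] ctr 638.6 126.5 size 52.3 21.3 hd 4.0 depth z 0.0417
grip px [283. 214.] ctr 650.3 -16.2 size 52.4 20.2 hd 3.5 depth z 0.0416
grip px [380. 217.] ctr 645.3 65.1 size 48.1 20.9 hd 4.5 depth z 0.0418
blade [216. 256.] 2048 z 0.0158 tilt deg [-3.24 -0.2 ]
blade [315. 255.] 1316 z 0.0158 tilt deg [-4.45 -0.77]
blade [385. 267.] 1564 z 0.016 tilt deg [-0.69  0.57]
blade [438. 267.] 1523 z 0.0161 tilt deg [-0.82 -0.66]
```

View pics/f1.png

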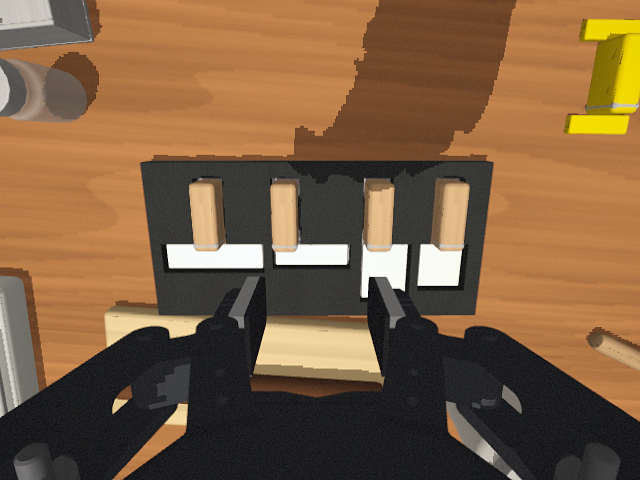

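Run:
```python
from h import *
im=load("f1.npz"); C=cloud(im)
for nm,(u,v0,v1) in {"scraper":(203,190,240),"gauge":(283,190,240),"knife":(378,190,240),"paddle":(454,190,240)}.items():
    print(nm,"grip z near end/mid/blade end",[float(np.median(C[v:v+8,u-6:u+7,2]).round(4)) for v in (192,212,232)])
for nm,u in {"scraper L":180,"scraper R":250,"gauge L":285,"gauge R":340}.items():
    print(nm,float(np.median(C[253:260,u-6:u+7,2]).round(4)))
im=optics.get_image("top"); cv2.imwrite("pics/topf.png",im["pixels"][:,:,::-1])
im=optics.get_image("side"); cv2.imwrite("pics/sidef.png",im["pixels"][:,:,::-1])
```

```text
scraper grip z near end/mid/blade end [0.0417, 0.0417, 0.0418]
gauge grip z near end/mid/blade end [0.042, 0.042, 0.0418]
knife grip z near end/mid/blade end [0.0419, 0.042, 0.0421]
paddle grip z near end/mid/blade end [0.042, 0.0419, 0.0419]
scraper L 0.0157
scraper R 0.0158
gauge L 0.0157
gauge R 0.0159
```

View pics/topf.png

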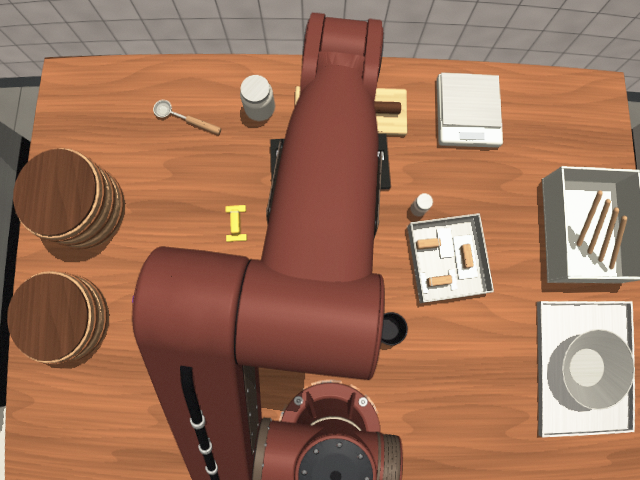

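View pics/sidef.png

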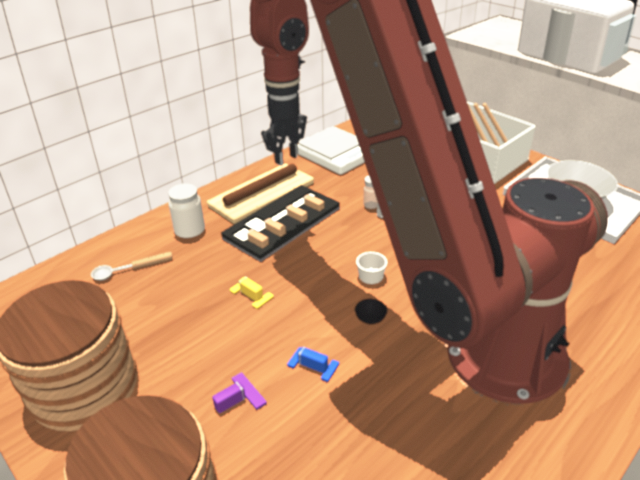

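All four tools are home and flat, the three rejects are in the pan, and nothing else has moved. I'm handing the job in.

```bash
python3 -c "
from bench import close_job
print(close_job())"
```

```text
the job is handed in; nothing more can be done
None
```

I handed the job in at about 53 s of robot time. All four kit tools (scraper, gauge, knife and paddle) are pressed into their own pockets. The three rejects that were there (float, wide and double) lie flat and side by side in the steel pan. There was no cross in this scene.

- **Kit tools:** the wrist depth put the grip tops at 41.5–42.1 mm (42 expected) and the blade tops at 15.7–16.1 mm (16 expected). Each tool took 8–15 N at the pocket floor before I let go.
- **One disagreement:** plane fits on the scraper and gauge blades suggested a 3–4° tilt. Direct heights at both ends of those blades and along their grips agreed within 0.2 mm, so I took the tilt as edge noise on narrow plates.
- **Lip resistance:** I felt no clear push back from the foam lips on the way down; force rose only at the pocket floor. So I rely on the heights to say the tools are home.
- **Everything else:** the ramekin, shaker and coloured decoys looked unmoved in the final pictures, except where the arm hid part of the top view. The gripper was open and clear of everything, about 0.22 m above the table.

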